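# Load the capacitor re-forming drawer and run it

## Robot

A 7-joint arm with a two-finger parallel gripper is mounted at the origin on the work surface. World frame = base frame: x ahead of the robot, y to its left, z up, the work surface at z = 0. Lengths are in m, angles in rad, forces in N, time in s.
With the tool pointing down it reaches from about 0.425 to 0.925 m from the base axis. Payload 6.8 kg.
Tool frame: the origin (TCP) lies midway between the tips of the shut fingers; the grasp point (between the pads) lies 19 mm behind it (bot.grasp_offset is the distance from the TCP to the grasp point, in m); z points along the fingers, x is the direction in which the jaws open and shut, and the axes are right-handed (so a half turn about z gives the same grasp; the last joint's range is limited). The gripper opens to 85 mm and grips with 20 to 120 N. Pads are 22 mm wide; open, the fingers measure 114 mm over their backs; the gripper's body (76 mm by 85 mm) begins 54 mm behind the grasp point. The pads swing forward as they close: fully open they stand 13 mm farther back than shut.
Start: joints at [1.026, 0.477, 0.022, 1.555, -0.011, 1.109, -0.083], TCP at [0.286, -0.612, 0.209] pointing down, gripper open.
Joint ranges: [-2.96, 2.96], [-0.34, 2.1], [-1.41, 1.46], [0.24, 2.44], [-1.37, 4.51], [0.17, 1.92], [-2.96, 2.96]. Speed limits (rad/s): [2.39, 2.39, 3.14, 3.14, 3.14, 3.14, 3.14].

## Interface

Orientations are given as a unit quaternion [w, x, y, z].
In Python, from station import bot, imaging gives the robot as it stands. The module is installed in compiled form; this text tells all that it offers.
- The arm moves only by the tool apply_moves, never from a script. Its argument "increments" is a list of rows, each a list of 7 numbers: the shift along the tool's x, y, z in mm, then the turn, a rotation vector about the tool's x, y, z in degrees, then the closure, from -1 (fully open) to 1 (shut). In form: [[dx, dy, dz, rx, ry, rz, grip], ...]. A call has exactly 8 rows; each row shifts and turns the pose as measured when the row begins, along the tool's axes as they then stand; what a row does not reach is not made up. A row lasts 1/8 s, in which the tool goes at most 62.5 mm and 10.7 degrees, less where a joint would pass 70% of its speed; a pose out of reach is approached as far as the arm can. A call with a gripper value outside its range is refused whole. The fingers move at their own pace and stop on an object; "grip_force" is the grip in N (left out, the last holds). Time passes only in rows, so rows that do not move let the fingers close, or fill a call up. It gives the time, the measured TCP pose, the force and the opening at its end, in the units of the state.
- bot.get_obs(): the state, without advancing time (a new reading comes with each control period).
- imaging.read_camera(name): name is "scene" or "side" or "wrist"; returns the picture (420x560x3 uint8, red, green, blue); there is no depth.
- imaging.get_calibration(name): a dict with "K" (3x3 intrinsics, pixels), "extrinsics" (4x4, takes a point from camera to world coordinates). Camera axes: x right, y down, z forward; pixel columns grow to the right and rows downward; lengths in m; the calibration is good to about 2 mm. A picture is of the moment at which its call begins: read the wrist's pose just before it. get_calibration takes no time and is no camera call; for the wrist camera it gives the pose at the moment of the call.
- bot.hand_in(): hands the job in, once; it reports no verdict.
The state is a dict: "t": time; "q": joint angles; "joint_vel": joint speeds; "joint_torque": joint torques, N m; "eef_pos": TCP position; "tool_rot": TCP orientation; "contact_force": force on the tool from outside, world axes, zero at the start; "torque": the same for the moment, N m; "gripper_width": opening from 0.0 (shut) to 1.0 (fully open).
Only numpy, scipy, OpenCV 4.12 (cv2) and the standard library are available. Lean on these libraries where they do the work, as an engineer would, in place of code of your own. Each camera call takes 0.05 s, during which the arm holds its last target.

## Task

Pull the drawer of the re-forming unit out to its stop, set every capacitor from the mat upright into the drawer, one to a cell and flat on the cell floor, and push the drawer fully home. Only then pull the push-pull knob on the switch console straight up to its stop to switch on, leave it out for at least three seconds, and push it fully back in. Leave everything else on the bench where it is.

Things in the scene. Friction and masses are not known exactly. Their poses are not given: they have to be found in the camera images.
- drawer (a joint): Drawer of the low grey re-forming unit, which stands centrally, front towards the robot (212 mm wide, 230 deep, flat top 86 mm above the bench). Metres pulled out, along -x of bay: 0 fully home, 0.175 at the stop; may start up to 0.02 ajar. About 2.5 N of friction; stays where it is left.
- handle (a point): Centre of the drawer's aluminium bar handle: level bar 100 mm long (y), 10 mm thick (x), 14 mm high (z), 62 mm above the bench, 40 mm in front of the black front panel (35 mm free gap behind the bar); 8 mm posts join it to the panel 46 mm either side of the centre. Moves with the drawer. x points into the unit, y left, z up.
- bay (a point): Centre of the divided part of the drawer, on the cell floors (16 mm above the bench); moves with the drawer. x points into the unit, y left, z up. Six square cells, 58 mm inside, pitch 62 mm: centres at x = -31 and +31 mm, y = -62, 0, +62 mm. Dividers 4 mm thick, their tops 16 mm above the cell floor (side walls 17 mm).
- panel (a point): Middle of the top inner edge of the drawer's front panel, 70 mm above the bench, 78 mm in front of bay; moves with the drawer, same axes. The unit's opening leaves 60 mm above the cell floors; with the drawer at its stop the unit's front face is 97 mm beyond bay.
- knob (a joint): Push-pull knob on the switch console, metres pulled straight up: 0 fully in (off), 0.014 fully out at its stop (on). Moves with about 4 N of friction and stays where it is left.
- knob_top (a point): Centre of the top of the knob: a black upright cylinder 34 mm in diameter and 22 mm high on a thin stem; the top is 98 mm above the bench when in, and the underside is then 16 mm above the console's top. The console is a grey box 120 x 120 mm, 60 mm high, on the robot's left or right, opposite the mat.
- toroid: A copper toroid, 36 mm across and 14 mm high with an 18 mm hole, lying flat among the capacitors; not part of the job, leave it. Origin at the centre of its underside.
- cap0: One of four to six identical capacitors: upright can 38 mm in diameter, 46 mm high, black sleeve, bright aluminium top with two brass terminals 4 mm high; about 75 g. Stands on the black rubber mat (under 1 mm thick, 250 x 230 mm) on the robot's left or right. Origin at the centre of its underside, z up. None if absent.
- cap1: One of four to six identical capacitors: upright can 38 mm in diameter, 46 mm high, black sleeve, bright aluminium top with two brass terminals 4 mm high; about 75 g. Stands on the black rubber mat (under 1 mm thick, 250 x 230 mm) on the robot's left or right. Origin at the centre of its underside, z up. None if absent.
- cap2: One of four to six identical capacitors: upright can 38 mm in diameter, 46 mm high, black sleeve, bright aluminium top with two brass terminals 4 mm high; about 75 g. Stands on the black rubber mat (under 1 mm thick, 250 x 230 mm) on the robot's left or right. Origin at the centre of its underside, z up. None if absent.
- cap3: One of four to six identical capacitors: upright can 38 mm in diameter, 46 mm high, black sleeve, bright aluminium top with two brass terminals 4 mm high; about 75 g. Stands on the black rubber mat (under 1 mm thick, 250 x 230 mm) on the robot's left or right. Origin at the centre of its underside, z up. None if absent.
- cap4: One of four to six identical capacitors: upright can 38 mm in diameter, 46 mm high, black sleeve, bright aluminium top with two brass terminals 4 mm high; about 75 g. Stands on the black rubber mat (under 1 mm thick, 250 x 230 mm) on the robot's left or right. Origin at the centre of its underside, z up. None if absent.
- cap5: One of four to six identical capacitors: upright can 38 mm in diameter, 46 mm high, black sleeve, bright aluminium top with two brass terminals 4 mm high; about 75 g. Stands on the black rubber mat (under 1 mm thick, 250 x 230 mm) on the robot's left or right. Origin at the centre of its underside, z up. None if absent.
- board: A bystander, leave it: green circuit board 90 x 60 mm lying in front of the console.
- driver: A bystander, leave it: screwdriver lying behind the console.
- spool: A bystander, leave it: grey spool 56 mm across, 34 mm high, in front of the mat.

How it is judged:
By the outcome, as a careful person would: the job done as asked, in the order asked, and still so for the second after the job is handed in, with the robot touching nothing.
Of cap0, cap1, cap2, cap3, cap4, cap5 only 4 to 6 are there at a start; the rules pass over those that are not, and their reading is None.
At some moment in a run one of cap0, cap1, cap2, cap3, cap4, cap5 may be knocked a few centimetres aside while the robot is not near it.
It also fails if it takes over 210 s, if anything falls off the work surface, if the arm or the gripper's body presses on something with over 40 N, if the wrist force passes 120 N, or if a joint passes its speed limit or range.

## Working session

There is one attempt and no reset: what is moved stays moved. The work goes in short steps, Python scripts to look and compute and a tool call to move; the robot and the scene stay as the last step left them, time stands still between calls to the robot, and variables do not carry over. Pictures are saved under pics/ and viewed, and the job is handed in when it is done.

Besides the shell and the picture viewer there is one more tool, called after "Request:" by a JSON object that holds its "method" and its "body". apply_moves: Moves the arm, as the interface text tells. Its arguments: {"type":"object","properties":{"increments":{"type":"array","items":{"type":"array","items":{"type":"number"}}},"grip_force":{"type":"number"}},"required":["increments"]}

```bash
mkdir -p pics; cat > h.py <<'E'
from station import bot, imaging
import numpy as np, cv2
from scipy.spatial.transform import Rotation as R
def shot(n,f):
    c=imaging.get_calibration(n); im=imaging.read_camera(n)
    cv2.imwrite('pics/'+f+'.png',cv2.cvtColor(im,cv2.COLOR_RGB2BGR)); np.savez('pics/'+f+'.npz',im=im,K=c['K'],E=c['extrinsics']); return im,c
def ray(K,E,u,v,z):
    d=E[:3,:3]@np.linalg.solve(K,[u,v,1.]); o=E[:3,3]; return o+d*(z-o[2])/d[2]
def proj(K,E,p):
    q=np.linalg.inv(E)@np.r_[p,1]; q=K@q[:3]; return q[:2]/q[2]
def pose():
    o=bot.get_obs(); q=o['tool_rot']; return np.array(o['eef_pos']),R.from_quat([q[1],q[2],q[3],q[0]]),o
def to(p,yaw=None):
    "increments in tool frame to world p"
    e,r,o=pose(); print('t',round(o['t'],2),'pos',e.round(4),'gw',round(o['gripper_width'],3))
    print('d tool mm',(r.inv().apply(np.array(p)-e)*1000).round(1))
E
python3 - <<'E'
from h import *
for n in ['scene','side','wrist']:
    im,c=shot(n,n+'0'); print(n,c['K'].tolist() if hasattr(c['K'],'tolist') else c['K'],np.array(c['extrinsics']).round(3).tolist())
e,r,o=pose(); print(o); print(r.as_matrix().round(3)); print(bot.grasp_offset)
E
```

```text
scene [[495.60240257318884, 0.0, 285.13073555273127], [0.0, 495.60240257318884, 208.24790738753467], [0.0, 0.0, 1.0]] [[-0.263, 0.561, -0.784, 1.545], [0.965, 0.164, -0.207, 0.249], [0.012, -0.811, -0.585, 0.818], [0.0, 0.0, 0.0, 1.0]]
side [[385.20995358976234, 0.0, 276.2184521484059], [0.0, 385.20995358976234, 206.72119252940792], [0.0, 0.0, 1.0]] [[-0.954, -0.161, 0.254, 0.321], [-0.301, 0.521, -0.799, 0.759], [-0.003, -0.838, -0.546, 0.608], [0.0, 0.0, 0.0, 1.0]]
wrist [[373.9355127257772, 0.0, 276.7025294490737], [0.0, 373.9355127257772, 209.9625340288373], [0.0, 0.0, 1.0]] [[0.422, -0.868, -0.26, 0.352], [-0.907, -0.405, -0.119, -0.579], [-0.002, 0.286, -0.958, 0.372], [0.0, 0.0, 0.0, 1.0]]
{'t': 0.15, 'q': array([ 1.0258964 ,  0.47765627,  0.02233312,  1.55620146, -0.01148111,
        1.10930067, -0.08311686]), 'joint_vel': array([ 9.05835472e-05, -1.27659796e-03,  1.24114220e-03, -3.42708591e-03,
        1.75940589e-03, -3.38971414e-04, -1.07460547e-03]), 'joint_torque': array([ 2.81061868e-03, -5.96923614e+01,  1.61016125e+00, -2.81491327e+01,
        1.26658712e-02,  6.49430294e-03,  1.26930850e-06]), 'eef_pos': array([ 0.28534466, -0.61118932,  0.20852761]), 'tool_rot': array([-3.37408560e-04,  8.43522635e-01, -5.37093146e-01, -6.34718432e-04]), 'contact_force': array([ 0.66885151, -0.34959836,  0.08219308]), 'torque': array([-0.02053664,  0.01588442,  0.03100627]), 'gripper_width': 0.9949107763306867}
[[ 0.423 -0.906 -0.001]
 [-0.906 -0.423  0.001]
 [-0.001  0.    -1.   ]]
0.0187
```

View pics/scene0.png

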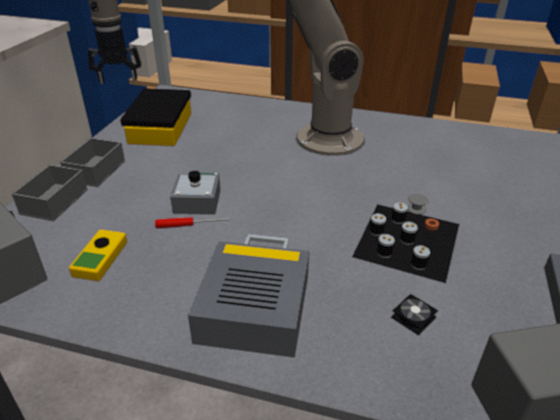

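View pics/side0.png

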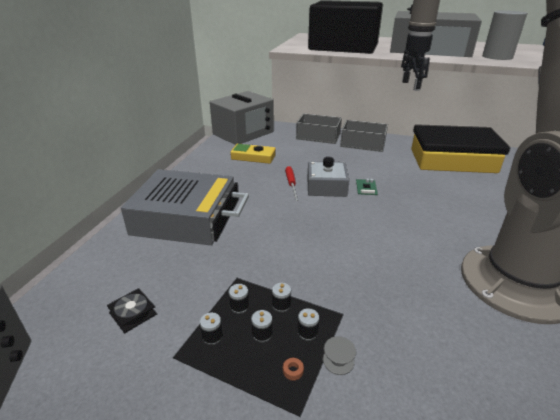

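View pics/wrist0.png

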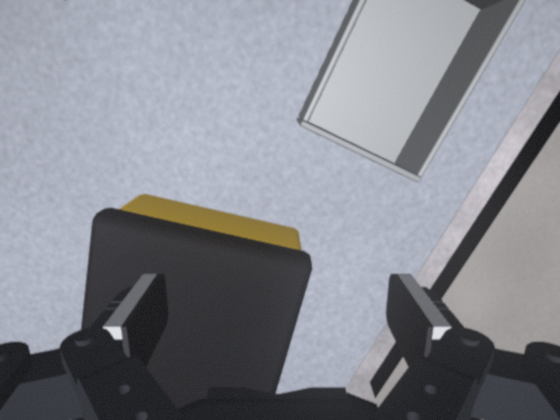

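Five capacitors (scene about (378,220),(400,210),(409,230),(386,242),(421,254)), toroid at (432,224), unit at (253,295), handle at (267,240), console at (196,190).

```bash
python3 - <<'E'
import cv2,numpy as np
a=cv2.imread('pics/scene0.png'); b=cv2.imread('pics/side0.png')
cv2.imwrite('pics/zs1.png',cv2.resize(a[225:355,185:325],None,fx=4.5,fy=4.5,interpolation=cv2.INTER_CUBIC))
x=cv2.resize(b[160:250,115:265],None,fx=5,fy=5,interpolation=cv2.INTER_CUBIC);cv2.imwrite('pics/zd1.png',x)
y=cv2.resize(b[275:405,170:370],None,fx=4,fy=4,interpolation=cv2.INTER_CUBIC);cv2.imwrite('pics/zd2.png',y)
z=np.hstack([cv2.resize(a[160:220,165:225],None,fx=6,fy=6),cv2.resize(b[145:205,295:355],None,fx=6,fy=6)]);cv2.imwrite('pics/zk.png',z)
E
```

```text
(no output)
```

View pics/zs1.png

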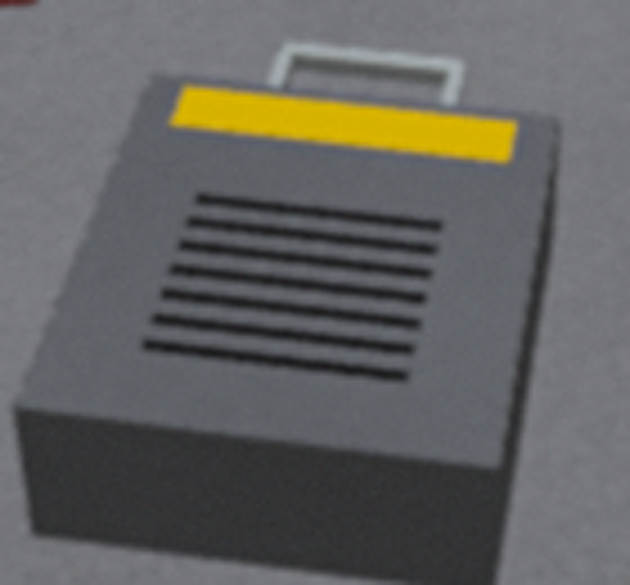

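View pics/zd1.png

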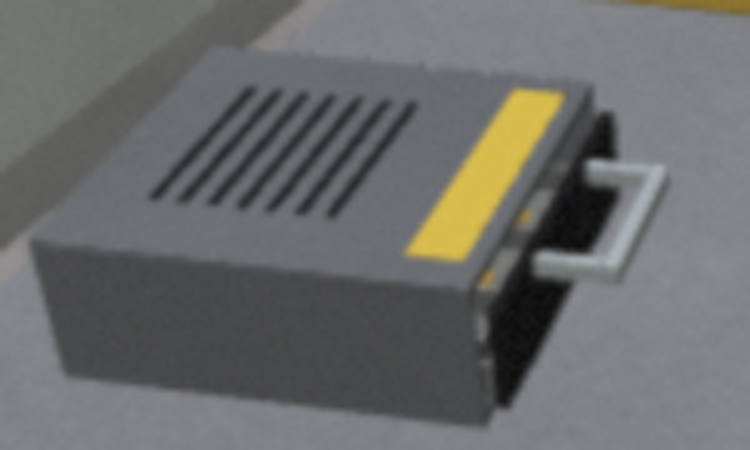

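View pics/zd2.png

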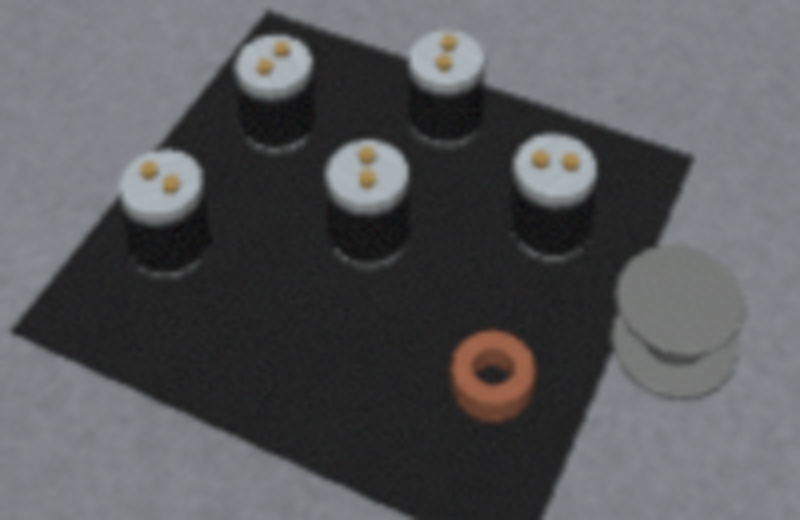

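View pics/zk.png

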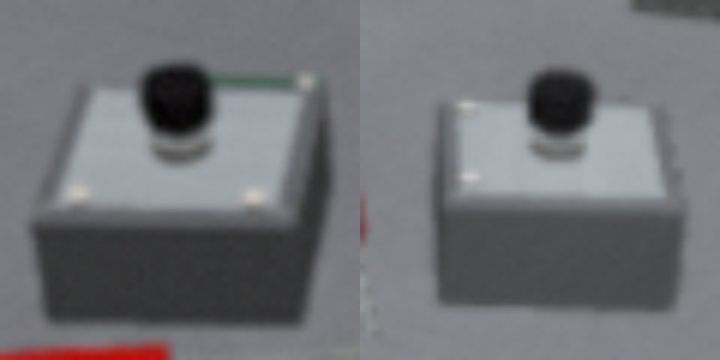

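```bash
cat > m.py <<'E'
from h import *
def load(f): d=np.load('pics/'+f+'.npz'); return d['im'],d['K'],d['E']
def caps(f,roi,z=0.0465,lo=150,amin=30):
    im,K,E=load(f); x0,y0,x1,y1=roi
    s=im[y0:y1,x0:x1].astype(int); m=((s.min(2)>lo*0.6)&(s.max(2)-s.min(2)<60)).astype(np.uint8)
    return m
E
python3 - <<'E'
from m import *
im,K,E=load('scene0')
for u,v in [(152,75),(558,118),(18,408),(500,468)]: print('S',ray(K,E,u/4.5+185,v/4.5+225,.086).round(4))
print('handle',[ray(K,E,u/4.5+185,v/4.5+225,.069).round(4) for u,v in [(288,45),(465,64)]])
im2,K2,E2=load('side0')
for u,v in [(590,82),(470,290),(213,47),(35,243)]: print('D',ray(K2,E2,u/5+115,v/5+160,.086).round(4))
print('handle',[ray(K2,E2,u/5+115,v/5+160,.069).round(4) for u,v in [(667,168),(620,280)]])
print('knob',ray(K,E,165+178/6,160+80/6,.098),ray(K2,E2,295+(561-360)/6,145+82/6,.098))
print('console top S',[ray(K,E,165+u/6,160+v/6,.06).round(3) for u,v in [(38,225),(305,228),(325,90),(85,85)]])
print('console top D',[ray(K2,E2,295+(u-360)/6,145+v/6,.06).round(3) for u,v in [(437,205),(683,205),(660,103),(440,103)]])
# caps: blobs in hull of mat
for f,roi in [('scene0',(355,195,440,270)),('side0',(195,280,325,345))]:
    im,K,E=load(f);x0,y0,x1,y1=roi; s=im[y0:y1,x0:x1].astype(int)
    m=((s.max(2)>150)).astype(np.uint8)
    n,l,st,c=cv2.connectedComponentsWithStats(m)
    for i in range(1,n):
        if st[i,4]>20: print(f,st[i,2:].tolist(),(c[i]+[x0,y0]).round(1),ray(K,E,*(c[i]+[x0,y0]),.047).round(4))
print('toroid',ray(K2,E2,170+493/4,275+368/4,.014),'spool',ray(K2,E2,170+680/4,275+300/4,.034))
E
```

```text
S [ 0.7331 -0.1221  0.086 ]
S [0.7082 0.0854 0.086 ]
S [ 0.9585 -0.095   0.086 ]
S [0.9337 0.1126 0.086 ]
handle [array([ 0.6708, -0.0704,  0.069 ]), array([0.6599, 0.0245, 0.069 ])]
D [ 0.7277 -0.1194  0.086 ]
D [0.7016 0.0886 0.086 ]
D [ 0.9553 -0.0939  0.086 ]
D [0.9253 0.1153 0.086 ]
handle [array([ 0.6631, -0.0704,  0.069 ]), array([0.6469, 0.0369, 0.069 ])]
knob [ 0.49100097 -0.2870326   0.098     ] [ 0.48771262 -0.28654941  0.098     ]
console top S [array([ 0.566, -0.325,  0.06 ]), array([ 0.535, -0.21 ,  0.06 ]), array([ 0.424, -0.244,  0.06 ]), array([ 0.452, -0.356,  0.06 ])]
console top D [array([ 0.532, -0.212,  0.06 ]), array([ 0.417, -0.248,  0.06 ]), array([ 0.445, -0.355,  0.06 ]), array([ 0.556, -0.321,  0.06 ])]
scene0 [13, 8, 59] [400.3 206.3] [0.4154 0.2712 0.047 ]
scene0 [13, 8, 63] [378.2 218. ] [0.4848 0.22   0.047 ]
scene0 [14, 8, 64] [409.5 226.5] [0.499 0.301 0.047]
scene0 [14, 9, 79] [386.5 238.9] [0.5656 0.2495 0.047 ]
scene0 [14, 10, 79] [421.5 250.7] [0.5871 0.3349 0.047 ]
side0 [19, 14, 183] [281.3 288.8] [0.481  0.2227 0.047 ]
side0 [17, 13, 162] [237.9 290.3] [0.5628 0.2526 0.047 ]
side0 [20, 15, 212] [308.4 316.1] [0.4125 0.275  0.047 ]
side0 [20, 16, 217] [261.5 317.8] [0.4945 0.3048 0.047 ]
side0 [21, 15, 229] [209.4 320. ] [0.5842 0.3381 0.047 ]
toroid [0.41662221 0.36341721 0.014     ] spool [0.34465093 0.32060368 0.034     ]
```

```bash
cat >> h.py <<'E'
def plan(p,yaw_deg,n=8,grip=-1,vmax=60):
    e,r,o=pose(); p=np.array(p,float)
    x=np.array([np.cos(np.radians(yaw_deg)),np.sin(np.radians(yaw_deg)),0]); z=np.array([0,0,-1.]); T=R.from_matrix(np.c_[x,np.cross(z,x),z])
    rv=(r.inv()*T).as_rotvec(degrees=True); dw=(p-e)*1000
    print('t',round(o['t'],2),'pos',e.round(4),'F',np.round(o['contact_force'],1),'gw',round(o['gripper_width'],3),'d',dw.round(1),'rv',rv.round(1),'need rows',round(max(np.linalg.norm(dw)/vmax,np.linalg.norm(rv)/10),1))
    out=[];c=r
    k=n
    for i in range(n):
        s=rv/n
        out.append([float(v) for v in np.r_[(c.inv().apply(dw/n)).round(0),s.round(0),grip]]); c=c*R.from_rotvec(s,degrees=True)
    print(out)
E
python3 - <<'E'
from h import *
plan([0.64,-0.02,0.25],6.8,14)
E
```

```text
t 0.15 pos [ 0.2853 -0.6112  0.2085] F [ 0.7 -0.3  0.1] gw 0.995 d [354.7 591.2  41.5] rv [ -0.    0.1 -71.8] need rows 11.5
[[-28.0, -41.0, -3.0, -0.0, 0.0, -5.0, -1.0], [-24.0, -43.0, -3.0, -0.0, 0.0, -5.0, -1.0], [-20.0, -45.0, -3.0, -0.0, 0.0, -5.0, -1.0], [-16.0, -47.0, -3.0, -0.0, 0.0, -5.0, -1.0], [-12.0, -48.0, -3.0, -0.0, 0.0, -5.0, -1.0], [-7.0, -49.0, -3.0, -0.0, 0.0, -5.0, -1.0], [-3.0, -49.0, -3.0, -0.0, 0.0, -5.0, -1.0], [2.0, -49.0, -3.0, -0.0, 0.0, -5.0, -1.0], [6.0, -49.0, -3.0, -0.0, 0.0, -5.0, -1.0], [10.0, -48.0, -3.0, -0.0, 0.0, -5.0, -1.0], [15.0, -47.0, -3.0, -0.0, 0.0, -5.0, -1.0], [19.0, -46.0, -3.0, -0.0, 0.0, -5.0, -1.0], [23.0, -44.0, -3.0, -0.0, 0.0, -5.0, -1.0], [27.0, -41.0, -3.0, -0.0, 0.0, -5.0, -1.0]]
```

Request:
{"method": "apply_moves", "body": {"increments": [[-28,-41,-3,0,0,-5,0.2],[-24,-43,-3,0,0,-5,0.2],[-20,-45,-3,0,0,-5,0.2],[-16,-47,-3,0,0,-5,0.2],[-12,-48,-3,0,0,-5,0.2],[-7,-49,-3,0,0,-5,0.2],[-3,-49,-3,0,0,-5,0.2],[2,-49,-3,0,0,-5,0.2]], "grip_force": 40}}

```text
t: 1.15
eef_pos: [0.4893, -0.2656, 0.2303]
tool_rot: [-0.0, 0.978, -0.21, -0.003]
contact_force: [0.3, 0.2, 0.2]
gripper_width: 0.402
```

```bash
python3 - <<'E'
from h import *
plan([0.65,-0.06,0.23],6.8,8)
E
```

```text
t 1.15 pos [ 0.4893 -0.2656  0.2303] F [0.3 0.2 0.2] gw 0.402 d [160.7 205.6  -0.3] rv [ -0.    0.3 -31. ] need rows 4.3
[[8.0, -32.0, -0.0, -0.0, 0.0, -4.0, -1.0], [10.0, -31.0, -0.0, -0.0, 0.0, -4.0, -1.0], [12.0, -30.0, -0.0, -0.0, 0.0, -4.0, -1.0], [14.0, -29.0, -0.0, -0.0, 0.0, -4.0, -1.0], [16.0, -28.0, -0.0, -0.0, 0.0, -4.0, -1.0], [18.0, -27.0, 0.0, -0.0, 0.0, -4.0, -1.0], [20.0, -26.0, 0.0, -0.0, 0.0, -4.0, -1.0], [21.0, -25.0, 0.0, -0.0, 0.0, -4.0, -1.0]]
```

Request:
{"method": "apply_moves", "body": {"increments": [[9,-34,0,0,0,-4,0.2],[11,-33,0,0,0,-4,0.2],[13,-32,0,0,0,-4,0.2],[15,-31,0,0,0,-4,0.2],[17,-30,0,0,0,-4,0.2],[19,-29,0,0,0,-4,0.2],[21,-28,0,0,0,-4,0.2],[10,-10,0,0,0,-3,0.2]]}}

```text
t: 2.15
eef_pos: [0.6504, -0.0514, 0.2281]
tool_rot: [-0.002, 0.997, 0.071, -0.004]
contact_force: [-0.4, -0.4, -0.0]
gripper_width: 0.4
```

```bash
python3 - <<'E'
from h import *
im,c=shot('wrist','w1')
plan([0.665,-0.02,0.23],6.8,8)
E
```

```text
t 2.2 pos [ 0.651  -0.0507  0.228 ] F [0.2 1.6 0.5] gw 0.4 d [14.  30.7  2. ] rv [-0.2  0.4  1.5] need rows 0.6
[[2.0, -4.0, -0.0, -0.0, 0.0, 0.0, -1.0], [2.0, -4.0, -0.0, -0.0, 0.0, 0.0, -1.0], [2.0, -4.0, -0.0, -0.0, 0.0, 0.0, -1.0], [2.0, -4.0, -0.0, -0.0, 0.0, 0.0, -1.0], [2.0, -4.0, -0.0, -0.0, 0.0, 0.0, -1.0], [2.0, -4.0, -0.0, -0.0, 0.0, 0.0, -1.0], [2.0, -4.0, -0.0, -0.0, 0.0, 0.0, -1.0], [2.0, -4.0, -0.0, -0.0, 0.0, 0.0, -1.0]]
```

View pics/w1.png

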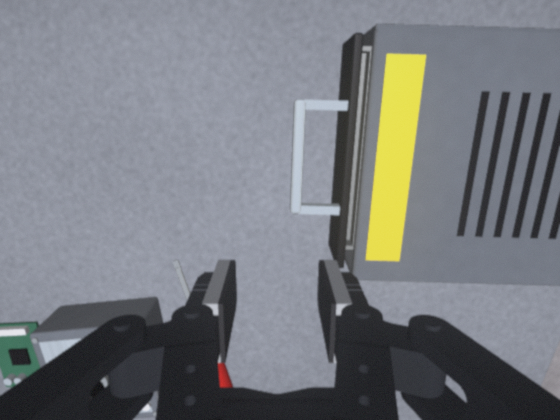

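```bash
python3 - <<'E'
from m import *
im,K,E=load('w1')
a=ray(K,E,299.5,100,.069);b=ray(K,E,296.5,212,.069);print(a,b,(a+b)/2,np.degrees(np.arctan2(-(a-b)[0],(a-b)[1])))
for u,v in [(378,26),(356,279)]: print(ray(K,E,u,v,.086))
for u,v in [(388,54),(369,260),(425,54),(403,261)]: print(ray(K,E,u,v,.086))
E
```

```text
[0.65866526 0.02365398 0.069     ] [ 0.67129114 -0.07250851  0.069     ] [ 0.6649782  -0.02442727  0.069     ] 7.47999281792776
[0.70730907 0.08397575 0.086     ]
[ 0.73265781 -0.12221935  0.086     ]
[0.71900137 0.06607874 0.086     ]
[ 0.74033716 -0.10231346  0.086     ]
[0.7467381  0.06999995 0.086     ]
[ 0.77034241 -0.09892087  0.086     ]
```

```bash
python3 - <<'E'
from h import *
plan([0.665,-0.023,0.045],7,8)
E
```

```text
t 2.2 pos [ 0.651  -0.0507  0.228 ] F [0.2 1.6 0.5] gw 0.4 d [  14.    27.7 -183. ] rv [-0.2  0.4  1.3] need rows 3.1
[[2.0, -3.0, 23.0, -0.0, 0.0, 0.0, -1.0], [2.0, -3.0, 23.0, -0.0, 0.0, 0.0, -1.0], [2.0, -3.0, 23.0, -0.0, 0.0, 0.0, -1.0], [2.0, -3.0, 23.0, -0.0, 0.0, 0.0, -1.0], [2.0, -3.0, 23.0, -0.0, 0.0, 0.0, -1.0], [2.0, -3.0, 23.0, -0.0, 0.0, 0.0, -1.0], [2.0, -3.0, 23.0, -0.0, 0.0, 0.0, -1.0], [2.0, -3.0, 23.0, -0.0, 0.0, 0.0, -1.0]]
```

Request:
{"method": "apply_moves", "body": {"increments": [[8,-12,15,0,0,1,0.2],[7,-10,20,0,0,0,0.2],[3,-4,20,0,0,0,0.2],[0,0,20,0,0,0,0.2],[0,0,20,0,0,0,0.2],[0,0,5,0,0,0,0.2],[0,0,0,0,0,0,0.2],[0,0,0,0,0,0,0.2]]}}

```text
t: 3.2
eef_pos: [0.663, -0.0291, 0.1212]
tool_rot: [0.0, 0.998, 0.06, -0.005]
contact_force: [0.2, 0.1, 0.3]
gripper_width: 0.396
```

```bash
python3 - <<'E'
from h import *
plan([0.665,-0.023,0.045],7,8)
E
```

```text
t 3.2 pos [ 0.663  -0.0291  0.1212] F [0.2 0.1 0.3] gw 0.396 d [  2.    6.1 -76.2] rv [ 0.   0.6 -0.2] need rows 1.3
[[0.0, -1.0, 10.0, 0.0, 0.0, -0.0, -1.0], [0.0, -1.0, 10.0, 0.0, 0.0, -0.0, -1.0], [0.0, -1.0, 10.0, 0.0, 0.0, -0.0, -1.0], [0.0, -1.0, 10.0, 0.0, 0.0, -0.0, -1.0], [0.0, -1.0, 10.0, 0.0, 0.0, -0.0, -1.0], [0.0, -1.0, 10.0, 0.0, 0.0, -0.0, -1.0], [0.0, -1.0, 10.0, 0.0, 0.0, -0.0, -1.0], [0.0, -1.0, 10.0, 0.0, 0.0, -0.0, -1.0]]
```

Request:
{"method": "apply_moves", "body": {"increments": [[1,-2,15,0,0.5,0,0.2],[1,-2,15,0,0,0,0.2],[1,-2,15,0,0,0,0.2],[0,0,15,0,0,0,0.2],[0,0,15,0,0,0,0.2],[0,0,2,0,0,0,0.2],[0,0,0,0,0,0,1],[0,0,0,0,0,0,1]]}}

```text
t: 4.2
eef_pos: [0.6651, -0.0221, 0.0389]
tool_rot: [0.0, 0.998, 0.06, -0.001]
contact_force: [-1.1, 1.1, -1.0]
gripper_width: 0.096
```

Request:
{"method": "apply_moves", "body": {"increments": [[0,0,0,0,0,0,1],[0,0,0,0,0,0,1],[-4,0,0,0,0,0,1],[-10,0,0,0,0,0,1],[-15,0,0,0,0,0,1],[-20,0,0,0,0,0,1],[-20,0,0,0,0,0,1],[-20,0,0,0,0,0,1]]}}

```text
t: 5.2
eef_pos: [0.5759, -0.0325, 0.0389]
tool_rot: [-0.001, 0.998, 0.06, 0.003]
contact_force: [3.4, 0.6, -7.2]
gripper_width: 0.098
```

```bash
python3 - <<'E'
from h import *
plan([0.665-.1737,-0.023-.0213,0.045],7,8)
E
```

```text
t 5.2 pos [ 0.5759 -0.0325  0.0389] F [ 3.4  0.6 -7.2] gw 0.098 d [-84.6 -11.8   6.1] rv [-0.1 -0.4 -0.2] need rows 1.4
[[-11.0, 0.0, -1.0, -0.0, -0.0, -0.0, -1.0], [-11.0, 0.0, -1.0, -0.0, -0.0, -0.0, -1.0], [-11.0, 0.0, -1.0, -0.0, -0.0, -0.0, -1.0], [-11.0, 0.0, -1.0, -0.0, -0.0, -0.0, -1.0], [-11.0, 0.0, -1.0, -0.0, -0.0, -0.0, -1.0], [-11.0, 0.0, -1.0, -0.0, -0.0, -0.0, -1.0], [-11.0, 0.0, -1.0, -0.0, -0.0, -0.0, -1.0], [-11.0, 0.0, -1.0, -0.0, -0.0, -0.0, -1.0]]
```

Request:
{"method": "apply_moves", "body": {"increments": [[-18,0,0,0,0,0,1],[-15,0,0,0,0,0,1],[-12,0,0,0,0,0,1],[-10,0,0,0,0,0,1],[-6,0,0,0,0,0,1],[-4,0,0,0,0,0,1],[-4,0,0,0,0,0,1],[-4,0,0,0,0,0,1]]}}

```text
t: 6.2
eef_pos: [0.4994, -0.0412, 0.0388]
tool_rot: [-0.001, 0.998, 0.06, 0.004]
contact_force: [2.2, 0.9, -8.1]
gripper_width: 0.1
```

Request:
{"method": "apply_moves", "body": {"increments": [[-4,0,0,0,0,0,1],[-4,0,0,0,0,0,1],[-4,0,0,0,0,0,1],[-4,0,0,0,0,0,1],[-4,0,0,0,0,0,1],[-4,0,0,0,0,0,1],[-4,0,0,0,0,0,1],[-4,0,0,0,0,0,1]]}}

```text
t: 7.2
eef_pos: [0.4958, -0.0414, 0.0392]
tool_rot: [-0.006, 0.998, 0.061, 0.032]
contact_force: [15.4, 0.8, -23.4]
gripper_width: 0.102
```

Request:
{"method": "apply_moves", "body": {"increments": [[0,0,0,0,0,0,0.2],[0,0,0,0,0,0,0.2],[0,0,0,0,0,0,0.2],[0,0,0,0,0,0,0.2],[0,0,-15,0,0,0,0.2],[0,0,-40,0,0,0,0.2],[0,0,-50,0,0,0,-0.4],[0,0,-50,0,-2,0,-0.4]]}}

```text
t: 8.2
eef_pos: [0.4817, -0.0441, 0.1985]
tool_rot: [-0.005, 0.998, 0.061, 0.01]
contact_force: [1.2, -0.9, -0.8]
gripper_width: 0.698
```

```bash
python3 - <<'E'
from h import *
shot('scene','scene1');shot('side','side1');shot('wrist','w2')
plan([0.50,0.21,0.25],7,8)
E
python3 -c "
import cv2,numpy as np
a=cv2.imread('pics/scene1.png')[180:330,185:325];b=cv2.imread('pics/side1.png')[150:270,115:335]
cv2.imwrite('pics/z3.png',np.vstack([cv2.resize(a,(560,600))]));cv2.imwrite('pics/z4.png',cv2.resize(b,None,fx=3.6,fy=3.6))"
```

```text
t 8.35 pos [ 0.4852 -0.044   0.1999] F [-0.3  0.1 -0.4] gw 0.698 d [ 14.8 254.   50.1] rv [-0.4 -1.6  0. ] need rows 4.3
[[6.0, -31.0, -6.0, -0.0, -0.0, 0.0, -1.0], [6.0, -31.0, -6.0, -0.0, -0.0, 0.0, -1.0], [6.0, -31.0, -6.0, -0.0, -0.0, 0.0, -1.0], [6.0, -31.0, -6.0, -0.0, -0.0, 0.0, -1.0], [6.0, -31.0, -6.0, -0.0, -0.0, 0.0, -1.0], [6.0, -31.0, -6.0, -0.0, -0.0, 0.0, -1.0], [6.0, -31.0, -6.0, -0.0, -0.0, 0.0, -1.0], [6.0, -31.0, -6.0, -0.0, -0.0, 0.0, -1.0]]
```

View pics/w2.png

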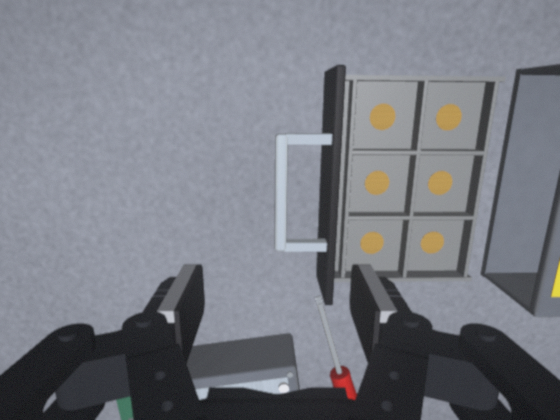

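View pics/z3.png

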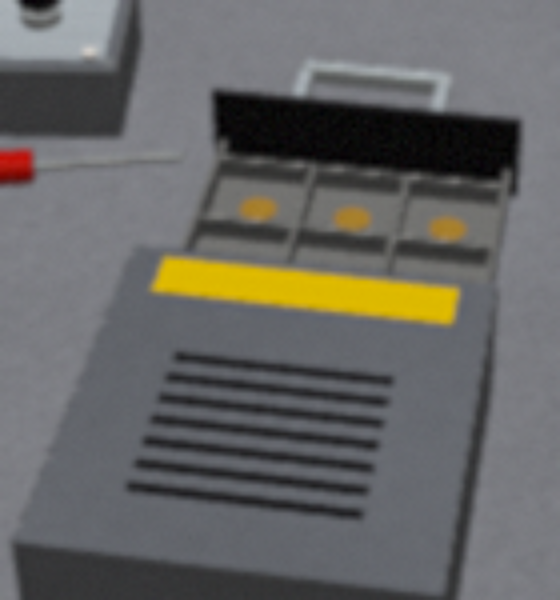

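View pics/z4.png

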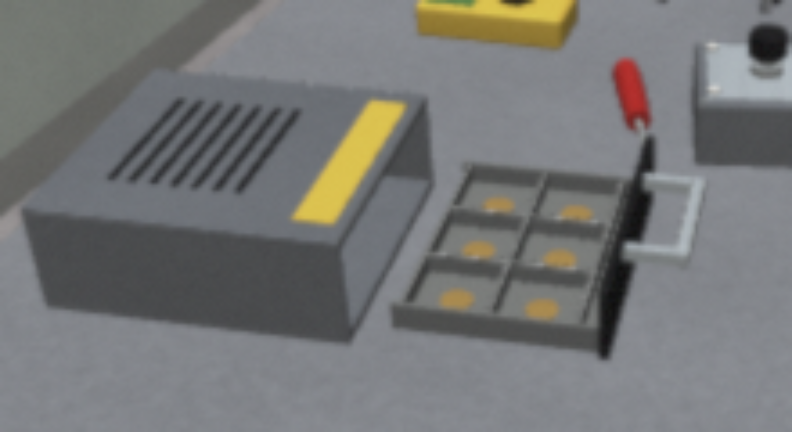

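Drawer is out to its stop with six orange dots marking cell centres (wrist (383,117)…(432,243)). I'll measure the dots.

```bash
python3 - <<'E'
from m import *
for f in ['scene1','side1','w2']:
    im,K,E=load(f); s=im.astype(int)
    m=((s[...,0]-s[...,2]>50)&(s[...,0]>s[...,1]+25)&(s[...,1]>s[...,2]+15)).astype(np.uint8)
    n,l,st,c=cv2.connectedComponentsWithStats(m); P=[]
    for i in range(1,n):
        if st[i,4]>15:
            p=ray(K,E,*c[i],.0165)
            if 0.5<p[0]<.72 and abs(p[1]+.03)<.12: P.append(p[:2]);print(f,st[i,4],c[i].round(1),p.round(4))
    if len(P)==6: print('bay',np.mean(P,0))
    m=((s[...,0]-s[...,2]>110)&(abs(s[...,0]-s[...,1])<90)).astype(np.uint8)
for f in ['scene0','scene1']:
    im,K,E=load(f); s=im[235:285,200:310].astype(int); m=((s[...,0]-s[...,2]>90)&(s[...,1]>110)); ys,xs=np.nonzero(m); print(xs.mean()+200,ys.mean()+235,m.sum())
E
```

```text
scene1 36 [249.1 231.8] [ 0.5968 -0.0969  0.0165]
scene1 36 [272.7 234.1] [ 0.5891 -0.0354  0.0165]
scene1 36 [296.5 236.9] [0.583  0.0264 0.0165]
scene1 648 [261.5 252.2] [ 0.6649 -0.0415  0.0165]
side1 19 [247.6 218.9] [ 0.6512 -0.0273  0.0165]
side1 18 [269.9 221.2] [ 0.5908 -0.0352  0.0165]
side1 26 [241.5 232.7] [0.644  0.0347 0.0165]
side1 25 [265.1 235.4] [0.5827 0.0277 0.0165]
w2 488 [382.2 116.2] [0.5827 0.0279 0.0165]
w2 480 [448.4 116.8] [0.6442 0.0349 0.0165]
w2 415 [376.6 182.3] [ 0.5898 -0.0336  0.0165]
w2 405 [439.9 182.4] [ 0.6513 -0.0266  0.0165]
w2 357 [371.5 242.4] [ 0.5968 -0.0951  0.0165]
w2 351 [431.8 242. ] [ 0.6582 -0.088   0.0165]
bay [ 0.62049351 -0.03006963]
261.26557863501483 252.1780415430267 674
262.8351800554017 251.28393351800554 722
```

```bash
python3 - <<'E'
from h import *
e,r,o=pose();print(o['q'].round(2))
plan([0.48,0.20,0.22],-38,8)
E
```

```text
[ 0.44  0.21 -0.53  1.99  0.12  0.95 -0.02]
t 8.35 pos [ 0.4852 -0.044   0.1999] F [-0.3  0.1 -0.4] gw 0.698 d [ -5.2 244.   20.1] rv [-1.  -1.4 45. ] need rows 4.5
[[3.0, -30.0, -2.0, -0.0, -0.0, 6.0, -1.0], [0.0, -31.0, -2.0, -0.0, -0.0, 6.0, -1.0], [-3.0, -30.0, -2.0, -0.0, -0.0, 6.0, -1.0], [-6.0, -30.0, -2.0, -0.0, -0.0, 6.0, -1.0], [-9.0, -29.0, -2.0, -0.0, -0.0, 6.0, -1.0], [-12.0, -28.0, -2.0, -0.0, -0.0, 6.0, -1.0], [-14.0, -27.0, -2.0, -0.0, -0.0, 6.0, -1.0], [-17.0, -25.0, -3.0, -0.0, -0.0, 6.0, -1.0]]
```

Request:
{"method": "apply_moves", "body": {"increments": [[3,-33,-3,0,-1,6,-0.41],[0,-33,-3,0,0,6,-0.41],[-3,-33,-3,0,0,6,-0.41],[-6,-33,-3,0,0,6,-0.41],[-9,-32,-3,0,0,6,-0.41],[-13,-31,-3,0,0,6,-0.41],[-16,-29,-3,0,0,6,-0.41],[-17,-20,-3,0,0,4,-0.41]]}}

```text
t: 9.35
eef_pos: [0.4785, 0.2176, 0.2212]
tool_rot: [-0.002, 0.937, -0.348, -0.002]
contact_force: [0.5, 0.4, 0.5]
gripper_width: 0.703
```

```bash
python3 - <<'E'
from h import *
shot('wrist','w3')
plan([0.564,0.251,0.10],-38,8)
E
```

```text
t 9.4 pos [0.4777 0.2218 0.2219] F [0.8 3.7 1.6] gw 0.708 d [  86.3   29.2 -121.9] rv [-0.3  0.4 -2.7] need rows 2.5
[[6.0, -10.0, 15.0, -0.0, 0.0, -0.0, -1.0], [6.0, -10.0, 15.0, -0.0, 0.0, -0.0, -1.0], [6.0, -10.0, 15.0, -0.0, 0.0, -0.0, -1.0], [6.0, -10.0, 15.0, -0.0, 0.0, -0.0, -1.0], [6.0, -10.0, 15.0, -0.0, 0.0, -0.0, -1.0], [6.0, -10.0, 15.0, -0.0, 0.0, -0.0, -1.0], [6.0, -10.0, 15.0, -0.0, 0.0, -0.0, -1.0], [6.0, -10.0, 15.0, -0.0, 0.0, -0.0, -1.0]]
```

View pics/w3.png

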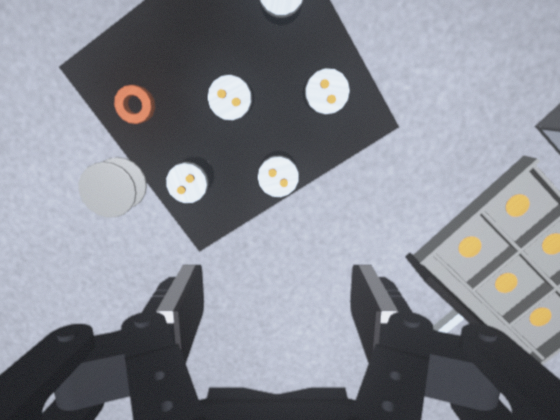

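Five caps visible (tops at (229,97),(328,91),(187,183),(279,177),(282,3)), toroid at (133,104), clear of each other.

```bash
cat >> m.py <<'E'
def wcaps(f,lo=195,region=None):
    im,K,E=load(f)
    g=im.min(2); m=(g>lo).astype(np.uint8); m=cv2.morphologyEx(m,cv2.MORPH_CLOSE,np.ones((7,7)))
    n,l,st,c=cv2.connectedComponentsWithStats(m); out=[]
    for i in range(1,n):
        if st[i,4]>20 and st[i,4]<8000:
            ct,_=cv2.findContours((l==i).astype(np.uint8),cv2.RETR_EXTERNAL,cv2.CHAIN_APPROX_NONE)
            h=cv2.convexHull(ct[0]); 
            (u,v),rr=cv2.minEnclosingCircle(h); mo=cv2.moments(h)
            if mo['m00']<20: continue
            u,v=mo['m10']/mo['m00'],mo['m01']/mo['m00']
            p=ray(K,E,u,v,.047)
            if 0.3<p[0]<.75 and -.2<p[1]<.45: out.append(p[:2]); print(f,'px',round(u),round(v),'r',round(rr),'area',st[i,4],'p',p[:2].round(4))
    return out
E
python3 - <<'E'
from m import *
wcaps('w3')
E
```

```text
w3 px 281 6 r 20 area 417 p [0.5764 0.3273]
w3 px 327 91 r 22 area 1362 p [0.5636 0.2512]
w3 px 426 71 r 12 area 83 p [0.637  0.2085]
w3 px 229 97 r 22 area 1384 p [0.4959 0.3029]
w3 px 451 82 r 6 area 39 p [0.6479 0.1879]
w3 px 395 86 r 13 area 83 p [0.6103 0.2162]
w3 px 442 98 r 6 area 60 p [0.6349 0.1822]
w3 px 404 119 r 6 area 36 p [0.5999 0.1882]
w3 px 414 132 r 7 area 51 p [0.5998 0.1734]
w3 px 115 167 r 35 area 1074 p [0.3754 0.3259]
w3 px 278 178 r 23 area 1224 p [0.4819 0.2212]
w3 px 410 167 r 5 area 26 p [0.5793 0.1503]
w3 px 38 172 r 11 area 113 p [0.3181 0.3688]
w3 px 186 183 r 20 area 1181 p [0.4142 0.2732]
w3 px 381 173 r 14 area 101 p [0.5564 0.163 ]
w3 px 72 174 r 8 area 81 p [0.3406 0.3478]
w3 px 318 190 r 5 area 40 p [0.5023 0.1877]
w3 px 429 187 r 4 area 33 p [0.5814 0.1234]
w3 px 58 196 r 13 area 117 p [0.3143 0.3419]
w3 px 151 198 r 5 area 25 p [0.379  0.2845]
w3 px 311 198 r 4 area 28 p [0.4928 0.1864]
w3 px 149 211 r 12 area 145 p [0.369  0.2766]
w3 px 371 209 r 6 area 51 p [0.5282 0.1414]
w3 px 295 214 r 8 area 89 p [0.4712 0.1837]
w3 px 314 210 r 6 area 59 p 
[... 479 characters left out ...]
 34 area 763 p [0.4725 0.1101]
w3 px 140 249 r 5 area 41 p [0.3336 0.2558]
w3 px 256 256 r 5 area 33 p [0.4146 0.1767]
w3 px 280 264 r 9 area 89 p [0.4266 0.1547]
w3 px 181 259 r 4 area 25 p [0.3569 0.2216]
w3 px 410 279 r 12 area 162 p [0.514  0.0574]
w3 px 273 285 r 9 area 56 p [0.4062 0.1419]
w3 px 308 317 r 34 area 1240 p [0.4103 0.0907]
w3 px 343 313 r 7 area 51 p [0.4398 0.0706]
w3 px 167 316 r 8 area 95 p [0.3008 0.186 ]
w3 px 386 316 r 8 area 96 p [0.4715 0.0396]
w3 px 452 324 r 13 area 179 p [ 0.5177 -0.0123]
w3 px 277 330 r 7 area 89 p [0.3758 0.1   ]
w3 px 310 348 r 7 area 61 p [0.3876 0.0601]
w3 px 292 356 r 8 area 71 p [0.367  0.0655]
w3 px 317 361 r 10 area 97 p [0.383  0.0429]
```

Request:
{"method": "apply_moves", "body": {"increments": [[14,-24,20,0,0,-2,-0.41],[14,-22,20,0,0,-1,-0.41],[12,-20,20,0,0,0,-0.41],[9,-13,20,0,0,0,-0.41],[2,0,20,0,0,0,-0.41],[0,0,10,0,0,0,-0.41],[0,0,0,0,0,0,-0.41],[0,0,0,0,0,0,-0.41]]}}

```text
t: 10.4
eef_pos: [0.5628, 0.252, 0.1047]
tool_rot: [-0.001, 0.948, -0.319, -0.005]
contact_force: [0.5, -0.1, -0.1]
gripper_width: 0.707
```

```bash
python3 - <<'E'
from h import *
plan([0.564,0.2515,0.021],-38,6)
E
```

```text
t 10.4 pos [0.5628 0.252  0.1047] F [ 0.5 -0.1 -0.1] gw 0.707 d [  1.2  -0.5 -83.7] rv [0.1 0.6 0.8] need rows 1.4
[[0.0, -0.0, 14.0, 0.0, 0.0, 0.0, -1.0], [0.0, -0.0, 14.0, 0.0, 0.0, 0.0, -1.0], [0.0, -0.0, 14.0, 0.0, 0.0, 0.0, -1.0], [0.0, -0.0, 14.0, 0.0, 0.0, 0.0, -1.0], [0.0, -0.0, 14.0, 0.0, 0.0, 0.0, -1.0], [0.0, -0.0, 14.0, 0.0, 0.0, 0.0, -1.0]]
```

Very accurate. Descend and grip (gravity seems to overshoot a little earlier, so keep the last row small).

Request:
{"method": "apply_moves", "body": {"increments": [[1,1,20,0,0.5,0,-0.41],[0,0,20,0,0,0,-0.41],[0,0,20,0,0,0,-0.41],[0,0,15,0,0,0,-0.41],[0,0,2,0,0,0,-0.41],[0,0,0,0,0,0,0.5],[0,0,0,0,0,0,0.5],[0,0,0,0,0,0,0.5]]}}

```text
t: 11.4
eef_pos: [0.5652, 0.2521, 0.028]
tool_rot: [-0.002, 0.948, -0.319, 0.001]
contact_force: [0.6, -1.2, -0.0]
gripper_width: 0.252
```

```bash
python3 - <<'E'
from h import *
plan([0.6582,-0.088,0.14],-38,8)
E
```

```text
t 11.4 pos [0.5652 0.2521 0.028 ] F [ 0.6 -1.2 -0. ] gw 0.252 d [  93.  -340.1  112. ] rv [-0.2 -0.1  0.8] need rows 6.2
[[35.0, 27.0, -14.0, -0.0, -0.0, 0.0, -1.0], [35.0, 27.0, -14.0, -0.0, -0.0, 0.0, -1.0], [35.0, 27.0, -14.0, -0.0, -0.0, 0.0, -1.0], [35.0, 27.0, -14.0, -0.0, -0.0, 0.0, -1.0], [35.0, 27.0, -14.0, -0.0, -0.0, 0.0, -1.0], [35.0, 26.0, -14.0, -0.0, -0.0, 0.0, -1.0], [35.0, 26.0, -14.0, -0.0, -0.0, 0.0, -1.0], [35.0, 26.0, -14.0, -0.0, -0.0, 0.0, -1.0]]
```

Opening reads 21 mm, less than the can, so nothing is gripped. Looking.

```bash
python3 - <<'E'
from h import *
shot('side','side2');shot('scene','scene2');shot('wrist','w4')
a=cv2.imread('pics/side2.png')[230:410,150:400];b=cv2.imread('pics/scene2.png')[170:290,340:480]
cv2.imwrite('pics/z5.png',cv2.resize(a,None,fx=3.2,fy=3.2));cv2.imwrite('pics/z6.png',cv2.resize(b,None,fx=4.5,fy=4.5))
E
```

```text
(no output)
```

View pics/z5.png

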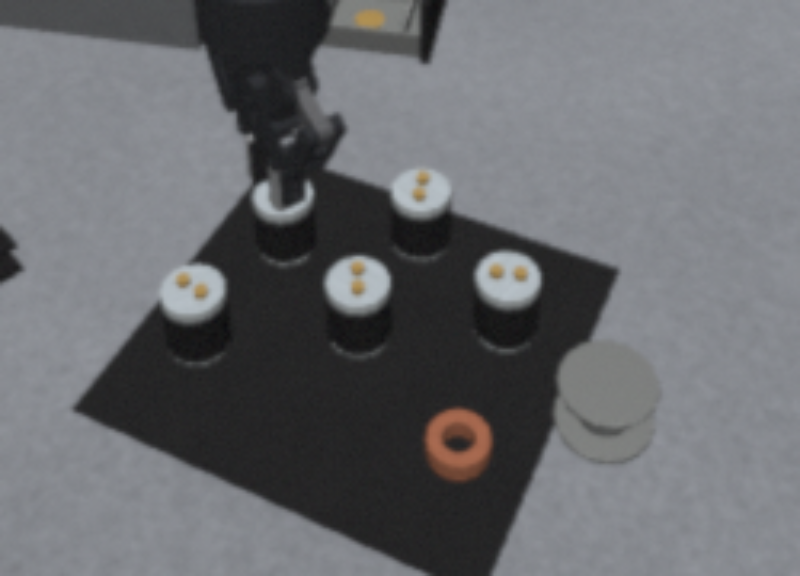

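View pics/w4.png

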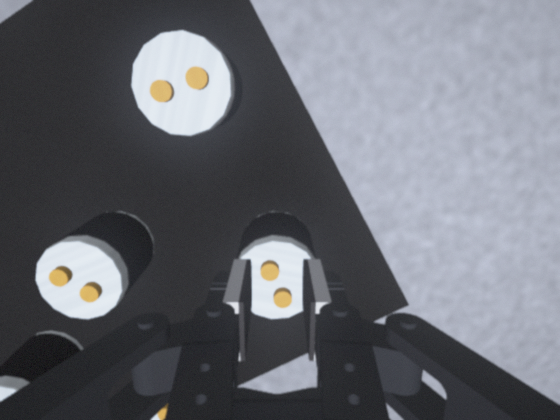

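View pics/z6.png

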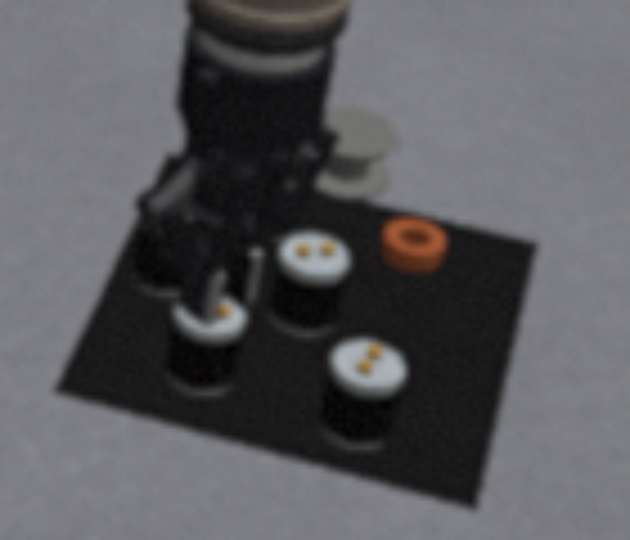

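```bash
python3 - <<'E'
from m import *
e,r,o=pose(); print(o['t'],e,o['q'],o['gripper_width'],o['contact_force'])
for f in ['side2','scene2','w4']:
    im,K,E=load(f)
    print(f,E[:3,3],[proj(K,E,e+r.apply([s*.0107,0,0])).round(1) for s in(-1,0,1)],[proj(K,E,e+r.apply([s*.0107,0,-.03])).round(1) for s in(-1,0,1)])
    print('captop',proj(K,E,[.564,.2515,.047]))
E
python3 -c "
import cv2
b=cv2.imread('pics/side2.png')[255:320,210:270];cv2.imwrite('pics/z7.png',cv2.resize(b,None,fx=9,fy=9,interpolation=cv2.INTER_CUBIC))"
```

```text
11.55 [0.56502581 0.25194885 0.02782716] [-0.18785006  0.64241942 -0.45166264  1.80584253  0.38248326  0.77663367
 -1.4861645 ] 0.25071660680323626 [ 0.30600947  0.27250836 -0.85555595]
side2 [0.32057869 0.75880435 0.60813086] [array([240.2, 299.8]), array([237.5, 296.6]), array([234.9, 293.4])] [array([239.5, 289. ]), array([236.7, 285.9]), array([234. , 282.7])]
captop [237.54531453 289.74812679]
scene2 [1.54528508 0.24862727 0.81792416] [array([389.4, 243.3]), array([386.5, 244.9]), array([383.5, 246.6])] [array([391.1, 233.9]), array([388.1, 235.5]), array([385. , 237.1])]
captop [387.34008672 238.65707184]
w4 [0.60941397 0.31090819 0.19220902] [array([254.5, 261.1]), array([276.9, 261.1]), array([299.3, 261. ])] [array([250.2, 292.3]), array([276.9, 292.3]), array([303.6, 292.2])]
captop [275.693593   281.63751218]
```

View pics/z7.png

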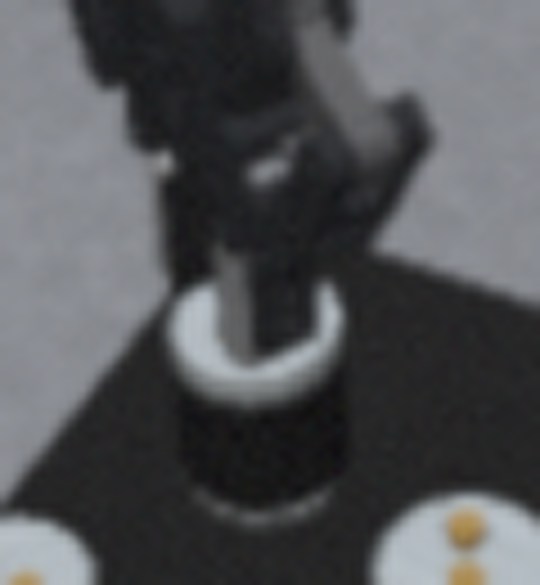

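Request:
{"method": "apply_moves", "body": {"increments": [[0,0,-20,0,0,0,0.5],[0,0,-30,0,0,0,0.5],[0,0,-40,0,0,0,0.5],[0,0,-10,0,0,0,0.5],[0,0,0,0,0,0,0.5],[0,0,0,0,0,0,0.5],[0,0,0,0,0,0,0.5],[0,0,0,0,0,0,0.5]]}}

```text
t: 12.55
eef_pos: [0.5638, 0.2515, 0.1333]
tool_rot: [-0.001, 0.948, -0.319, 0.001]
contact_force: [0.2, -0.4, -0.7]
gripper_width: 0.249
```

```bash
python3 - <<'E'
from m import *
for n in ['side','scene','wrist']: shot(n,n+'3')
e,r,o=pose(); print(o['t'],e,o['gripper_width'],o['contact_force'])
for f in ['side3','scene3','wrist3']:
    im,K,E=load(f)
    print(f,E[:3,3],[proj(K,E,e+r.apply([s*.0107,0,0])).round(1) for s in(-1,0,1)],[proj(K,E,e+r.apply([s*.0107,0,-.03])).round(1) for s in(-1,0,1)])
a=cv2.imread('pics/side3.png')[220:310,190:280];b=cv2.imread('pics/scene3.png')[180:270,340:430]
cv2.imwrite('pics/z8.png',np.hstack([cv2.resize(x,(540,540)) for x in (a,b)])[:, :].copy()[:, :1080])
z=cv2.imread('pics/z8.png'); cv2.imwrite('pics/z8.png',cv2.resize(z,(800,400)))
E
```

```text
12.7 [0.56393893 0.25159134 0.1336696 ] 0.2519856567914153 [0.26097237 0.27601865 0.2682167 ]
side3 [0.32057869 0.75880435 0.60813086] [array([237.8, 259.7]), array([234.9, 256.6]), array([232. , 253.6])] [array([236.9, 247.1]), array([233.9, 244.1]), array([231. , 241.2])]
scene3 [1.54528508 0.24862727 0.81792416] [array([395.4, 208.6]), array([392.3, 210.2]), array([389.2, 211.8])] [array([397.2, 198.2]), array([394. , 199.7]), array([390.9, 201.3])]
wrist3 [0.60826044 0.310485   0.29769436] [array([254.5, 260.8]), array([277. , 260.8]), array([299.4, 260.8])] [array([250.2, 292.1]), array([277. , 292.1]), array([303.8, 292.1])]
```

View pics/z8.png

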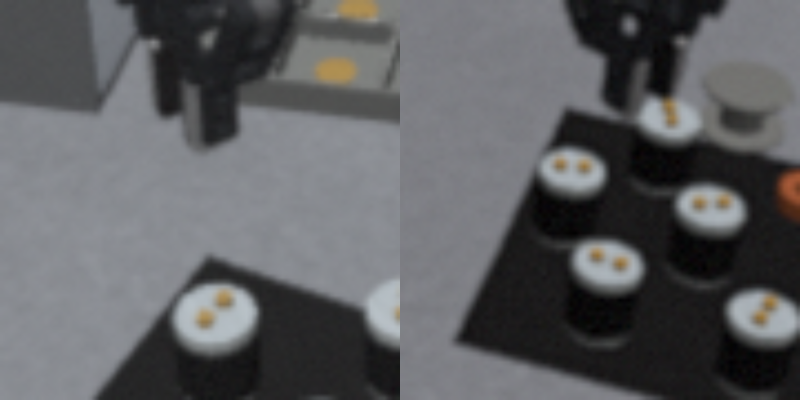

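View pics/wrist3.png

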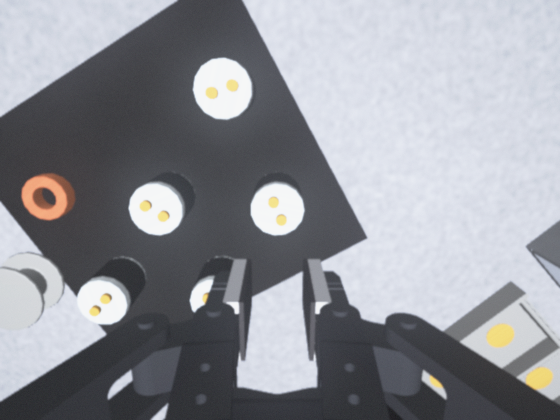

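The finger tips sit about 18–20 mm behind the reported TCP in the images (side tip at (237,254) against predicted (238,260)), so the grasp closed just over the can top. The can did not move. I'll go about 23 mm lower.

Request:
{"method": "apply_moves", "body": {"increments": [[0,0,5,0,0,0,-0.41],[0,0,10,0,0,0,-0.41],[0,0,25,0,0,0,-0.41],[0,0,30,0,0,0,-0.41],[0,0,30,0,0,0,-0.41],[0,0,20,0,0,0,-0.41],[0,0,4,0,0,0,-0.41],[0,0,0,0,0,0,-0.41]]}}

```text
t: 13.7
eef_pos: [0.5643, 0.2518, 0.0034]
tool_rot: [-0.001, 0.948, -0.319, 0.001]
contact_force: [-0.2, -0.6, -0.1]
gripper_width: 0.707
```

Request:
{"method": "apply_moves", "body": {"increments": [[0,0,0,0,0,0,0.6],[0,0,0,0,0,0,0.6],[0,0,0,0,0,0,0.6],[0,0,0,0,0,0,0.6],[0,0,-10,0,0,0,0.6],[0,0,-30,0,0,0,0.6],[0,0,-40,0,0,0,0.6],[0,0,-40,0,0,0,0.6]]}}

```text
t: 14.7
eef_pos: [0.5631, 0.2511, 0.1278]
tool_rot: [-0.001, 0.948, -0.319, 0.0]
contact_force: [0.3, 0.6, -0.9]
gripper_width: 0.428
```

```bash
python3 - <<'E'
from h import *
shot('side','side4')
cv2.imwrite('pics/z9.png',cv2.resize(cv2.imread('pics/side4.png')[190:310,170:320],None,fx=4,fy=4))
plan([0.6582,-0.088,0.12],-38,8)
E
```

```text
t 14.75 pos [0.5659 0.2531 0.1338] F [0.4 0.9 3. ] gw 0.428 d [  92.3 -341.1  -13.8] rv [-0.5 -0.2  0.8] need rows 5.9
[[35.0, 27.0, 2.0, -0.0, -0.0, 0.0, -1.0], [35.0, 27.0, 2.0, -0.0, -0.0, 0.0, -1.0], [35.0, 27.0, 2.0, -0.0, -0.0, 0.0, -1.0], [35.0, 27.0, 2.0, -0.0, -0.0, 0.0, -1.0], [35.0, 27.0, 2.0, -0.0, -0.0, 0.0, -1.0], [35.0, 27.0, 2.0, -0.0, -0.0, 0.0, -1.0], [35.0, 27.0, 2.0, -0.0, -0.0, 0.0, -1.0], [35.0, 27.0, 2.0, -0.0, -0.0, 0.0, -1.0]]
```

View pics/z9.png

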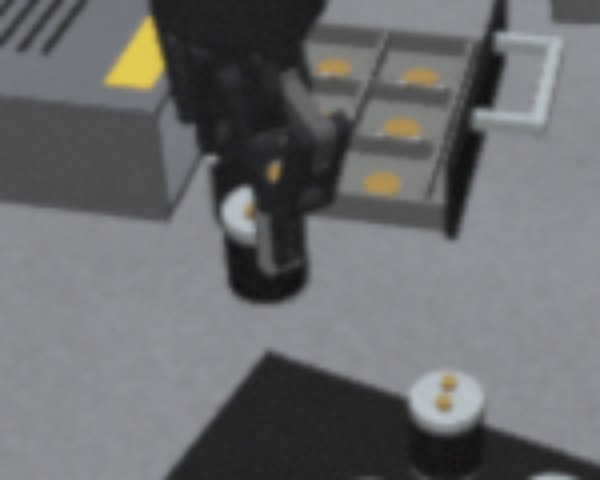

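Request:
{"method": "apply_moves", "body": {"increments": [[20,15,0,0,0,0,0.6],[40,30,1,0,0,0,0.6],[44,34,1,0,0,0,0.6],[44,34,1,0,0,0,0.6],[44,34,1,0,0,0,0.6],[44,34,1,0,0,0,0.6],[36,26,1,0,0,0,0.6],[10,6,0,0,0,0,0.6]]}}

```text
t: 15.75
eef_pos: [0.6677, -0.0936, 0.1337]
tool_rot: [-0.007, 0.949, -0.316, 0.007]
contact_force: [0.1, 0.8, -0.2]
gripper_width: 0.429
```

```bash
python3 - <<'E'
from h import *
plan([0.6582,-0.088,0.02],-38,1)
E
```

```text
t 15.75 pos [ 0.6677 -0.0936  0.1337] F [ 0.1  0.8 -0.2] gw 0.429 d [  -9.5    5.6 -113.7] rv [-1.  -0.5  1.2] need rows 1.9
[[-12.0, 3.0, 114.0, -1.0, -1.0, 1.0, -1.0]]
```

Request:
{"method": "apply_moves", "body": {"increments": [[-6,2,0,-1,-0.5,1,0.6],[-5,1,5,0,0,0,0.6],[-1,0,15,0,0,0,0.6],[0,0,20,0,0,0,0.6],[0,0,20,0,0,0,0.6],[0,0,12,0,0,0,0.6],[0,0,2,0,0,0,0.6],[0,0,0,0,0,0,0.6]]}}

```text
t: 16.75
eef_pos: [0.6535, -0.0812, 0.0532]
tool_rot: [-0.001, 0.947, -0.321, -0.002]
contact_force: [0.2, 0.8, 0.1]
gripper_width: 0.428
```

```bash
python3 - <<'E'
from h import *
shot('side','side5')
cv2.imwrite('pics/z10.png',cv2.resize(cv2.imread('pics/side5.png')[150:270,170:320],None,fx=4,fy=4))
plan([0.6582,-0.088,0.02],-38,1)
E
```

```text
t 16.8 pos [ 0.6536 -0.0812  0.0534] F [ 0.3  0.1 -1.6] gw 0.424 d [  4.6  -6.8 -33.4] rv [-0.   0.2  0.5] need rows 0.6
[[8.0, 3.0, 33.0, -0.0, 0.0, 1.0, -1.0]]
```

View pics/z10.png

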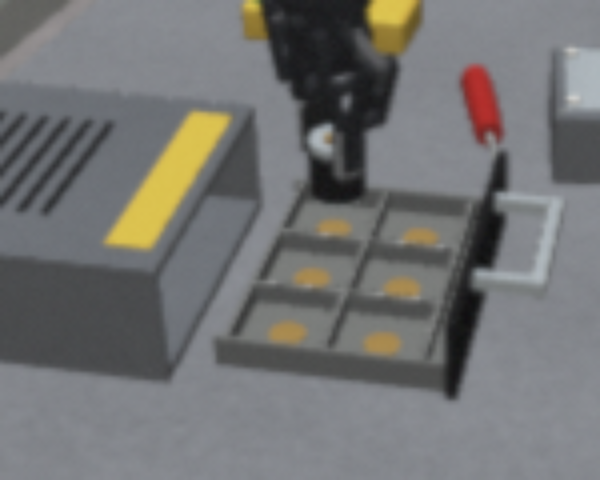

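Request:
{"method": "apply_moves", "body": {"increments": [[5,2,0,0,0,0,0.6],[3,1,5,0,0,0,0.6],[0,0,12,0,0,0,0.6],[0,0,12,0,0,0,0.6],[0,0,3,0,0,0,0.6],[0,0,0,0,0,0,0.6],[0,0,0,0,0,0,0.6],[0,0,0,0,0,0,0.6]]}}

```text
t: 17.8
eef_pos: [0.6597, -0.0896, 0.0209]
tool_rot: [-0.001, 0.947, -0.322, -0.0]
contact_force: [-1.3, 0.1, 0.2]
gripper_width: 0.428
```

Request:
{"method": "apply_moves", "body": {"increments": [[0,0,2,0,0,0,0.6],[0,0,0,0,0,0,0.6],[0,0,0,0,0,0,-0.35],[0,0,0,0,0,0,-0.35],[0,0,0,0,0,0,-0.35],[0,0,-30,0,0,0,-0.35],[0,0,-50,0,0,0,-0.35],[0,0,-50,0,0,0,-0.35]]}}

```text
t: 18.8
eef_pos: [0.657, -0.0895, 0.148]
tool_rot: [-0.0, 0.947, -0.321, -0.005]
contact_force: [1.9, 0.9, -0.3]
gripper_width: 0.675
```

```bash
python3 - <<'E'
from h import *
shot('side','side6')
cv2.imwrite('pics/z11.png',cv2.resize(cv2.imread('pics/side6.png')[150:390,130:400],None,fx=2.9,fy=2.5))
plan([0.482,0.2215,0.13],-38,8)
E
```

```text
t 18.85 pos [ 0.6611 -0.0893  0.1558] F [2.2 0.6 5.4] gw 0.675 d [-179.1  310.8  -25.8] rv [-0.2 -0.   0.5] need rows 6.0
[[-41.0, -17.0, 3.0, -0.0, -0.0, 0.0, -1.0], [-41.0, -17.0, 3.0, -0.0, -0.0, 0.0, -1.0], [-41.0, -17.0, 3.0, -0.0, -0.0, 0.0, -1.0], [-41.0, -17.0, 3.0, -0.0, -0.0, 0.0, -1.0], [-41.0, -17.0, 3.0, -0.0, -0.0, 0.0, -1.0], [-42.0, -17.0, 3.0, -0.0, -0.0, 0.0, -1.0], [-42.0, -17.0, 3.0, -0.0, -0.0, 0.0, -1.0], [-42.0, -17.0, 3.0, -0.0, -0.0, 0.0, -1.0]]
```

View pics/z11.png

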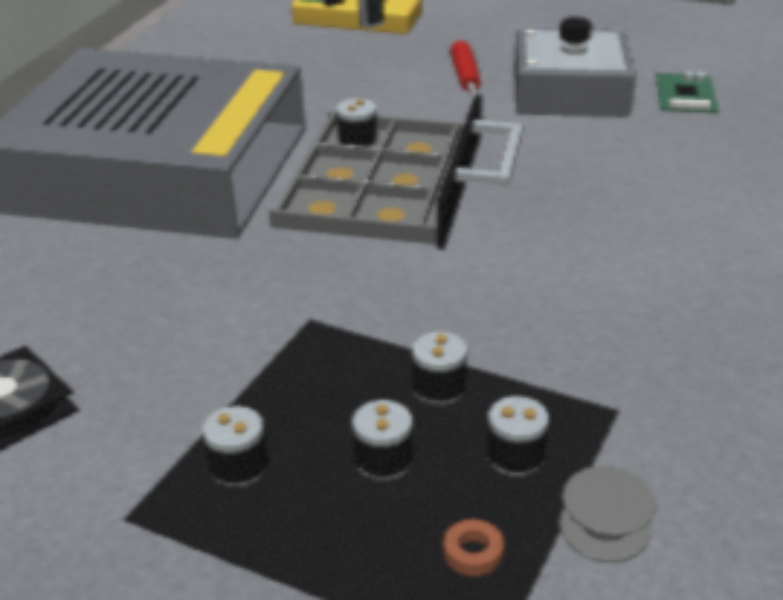

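Request:
{"method": "apply_moves", "body": {"increments": [[-30,-12,0,0,0,0,-0.41],[-52,-22,3,0,0,0,-0.41],[-54,-23,3,0,0,0,-0.41],[-54,-23,3,0,0,0,-0.41],[-54,-23,3,0,0,0,-0.41],[-48,-19,6,0,0,0,-0.41],[-25,-10,6,0,0,0,-0.41],[-8,-2,2,0,0,0,-0.41]]}}

```text
t: 19.85
eef_pos: [0.4834, 0.2227, 0.1304]
tool_rot: [-0.003, 0.946, -0.323, 0.005]
contact_force: [0.5, -0.4, 0.9]
gripper_width: 0.706
```

```bash
python3 - <<'E'
from m import *
shot('side','side7')
im,K,E=load('side7');s=im[275:400,180:340];m=(s.min(2)>140).astype(np.uint8)
m=cv2.morphologyEx(m,cv2.MORPH_CLOSE,np.ones((3,3)))
n,l,st,c=cv2.connectedComponentsWithStats(m)
for i in range(1,n):
    if 80<st[i,4]<400: print(st[i,2:],ray(K,E,*(c[i]+[180,275]),.047).round(4))
plan([0.482,0.2215,0.006],-38,1)
E
```

```text
[ 36  25 335] [0.6231 0.2572 0.047 ]
[ 27  16 242] [0.4783 0.2213 0.047 ]
[ 20  16 223] [0.4946 0.3049 0.047 ]
[ 20  16 216] [0.4122 0.2752 0.047 ]
[ 28  18 269] [0.5869 0.3388 0.047 ]
[15 24 82] [0.345  0.3964 0.047 ]
t 19.9 pos [0.483  0.2229 0.1303] F [-0.2  1.2  0.1] gw 0.705 d [  -1.    -1.4 -124.3] rv [-0.5 -0.4  0.3] need rows 2.1
[[-1.0, 3.0, 124.0, -0.0, -0.0, 0.0, -1.0]]
```

Request:
{"method": "apply_moves", "body": {"increments": [[0,2,10,-0.5,-0.4,0,-0.41],[0,0,25,0,0,0,-0.41],[0,0,30,0,0,0,-0.41],[0,0,30,0,0,0,-0.41],[0,0,22,0,0,0,-0.41],[0,0,5,0,0,0,-0.41],[0,0,0,0,0,0,-0.41],[0,0,0,0,0,0,0.6]]}}

```text
t: 20.9
eef_pos: [0.4894, 0.2092, 0.0028]
tool_rot: [0.002, 0.943, -0.332, 0.001]
contact_force: [-1.2, 0.9, 2.1]
gripper_width: 0.506
```

Request:
{"method": "apply_moves", "body": {"increments": [[0,0,0,0,0,0,0.6],[0,0,0,0,0,0,0.6],[0,0,0,0,0,0,0.6],[0,0,-10,0,0,0,0.6],[0,0,-30,0,0,0,0.6],[0,0,-40,0,0,0,0.6],[0,0,-30,0,0,0,0.6],[0,0,-5,0,0,0,0.6]]}}

```text
t: 21.9
eef_pos: [0.49, 0.2098, 0.1244]
tool_rot: [0.002, 0.943, -0.332, 0.002]
contact_force: [0.9, -0.0, -1.6]
gripper_width: 0.431
```

```bash
python3 - <<'E'
from h import *
plan([0.6512,-0.027,0.12],-38,8)
E
```

```text
t 21.9 pos [0.49   0.2098 0.1244] F [ 0.9 -0.  -1.6] gw 0.431 d [ 161.2 -236.8   -4.4] rv [ 0.1 -0.3 -0.7] need rows 4.8
[[34.0, 10.0, 1.0, 0.0, -0.0, -0.0, -1.0], [34.0, 11.0, 1.0, 0.0, -0.0, -0.0, -1.0], [34.0, 11.0, 1.0, 0.0, -0.0, -0.0, -1.0], [34.0, 11.0, 1.0, 0.0, -0.0, -0.0, -1.0], [34.0, 11.0, 1.0, 0.0, -0.0, -0.0, -1.0], [34.0, 11.0, 1.0, 0.0, -0.0, -0.0, -1.0], [34.0, 11.0, 1.0, 0.0, -0.0, -0.0, -1.0], [34.0, 11.0, 1.0, 0.0, -0.0, -0.0, -1.0]]
```

```bash
python3 - <<'E'
from h import *
shot('side','side8');shot('wrist','w8')
cv2.imwrite('pics/z12.png',cv2.resize(cv2.imread('pics/side8.png')[190:370,180:350],None,fx=4,fy=3.3))
e,r,o=pose();print(e,o['q'].round(2),r.as_matrix().round(3)[:,2])
E
```

```text
[0.48911007 0.20904334 0.12261557] [-0.07  0.4  -0.55  1.95  0.28  0.87 -1.45] [ 0.    -0.006 -1.   ]
```

View pics/z12.png

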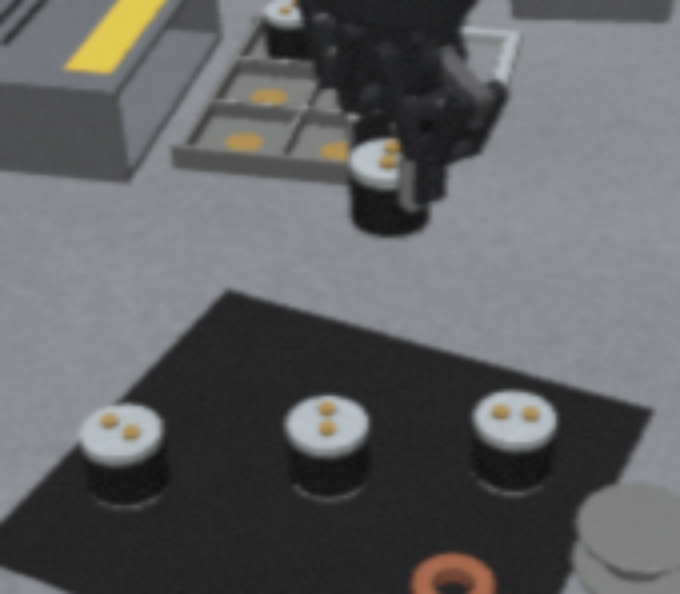

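View pics/w8.png

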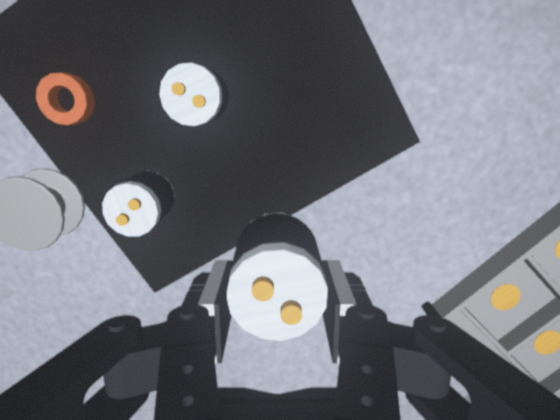

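Request:
{"method": "apply_moves", "body": {"increments": [[25,8,0,0,0,0,0.6],[50,16,0,0,0,0,0.6],[52,16,1,0,0,0,0.6],[52,16,1,0,0,0,0.6],[45,14,1,0,0,0,0.6],[30,10,1,0,0,0,0.6],[15,5,0,0,0,0,0.6],[0,0,0,0,0,0,0.6]]}}

```text
t: 23.0
eef_pos: [0.643, -0.032, 0.1057]
tool_rot: [0.007, 0.944, -0.329, -0.008]
contact_force: [-0.4, 1.6, -1.4]
gripper_width: 0.426
```

```bash
python3 - <<'E'
from h import *
plan([0.6512,-0.027,0.05],-38,1)
E
```

```text
t 23.0 pos [ 0.643  -0.032   0.1057] F [-0.4  1.6 -1.4] gw 0.426 d [  8.2   5.  -55.7] rv [ 1.   0.6 -0.4] need rows 0.9
[[4.0, -10.0, 56.0, 1.0, 1.0, -0.0, -1.0]]
```

Request:
{"method": "apply_moves", "body": {"increments": [[2,-5,0,1,0.5,0,0.6],[1,-4,5,0,0,0,0.6],[0,0,15,0,0,0,0.6],[0,0,15,0,0,0,0.6],[0,0,10,0,0,0,0.6],[0,0,2,0,0,0,0.6],[0,0,0,0,0,0,0.6],[0,0,0,0,0,0,0.6]]}}

```text
t: 24.0
eef_pos: [0.6488, -0.0202, 0.0544]
tool_rot: [-0.001, 0.946, -0.325, -0.002]
contact_force: [0.7, 0.4, -0.6]
gripper_width: 0.431
```

```bash
python3 - <<'E'
from h import *
plan([0.6512,-0.027,0.0195],-38,1)
E
```

```text
t 24.0 pos [ 0.6488 -0.0202  0.0544] F [ 0.7  0.4 -0.6] gw 0.431 d [  2.4  -6.8 -34.9] rv [-0.   0.3  0. ] need rows 0.6
[[6.0, 4.0, 35.0, -0.0, 0.0, 0.0, -1.0]]
```

Request:
{"method": "apply_moves", "body": {"increments": [[4,3,0,0,0,0,0.6],[2,1,5,0,0,0,0.6],[0,0,12,0,0,0,0.6],[0,0,12,0,0,0,0.6],[0,0,5,0,0,0,0.6],[0,0,1,0,0,0,0.6],[0,0,0,0,0,0,0.6],[0,0,0,0,0,0,0.6]]}}

```text
t: 25.0
eef_pos: [0.6532, -0.0276, 0.0193]
tool_rot: [-0.001, 0.945, -0.326, -0.0]
contact_force: [-0.7, -0.7, 1.5]
gripper_width: 0.429
```

Request:
{"method": "apply_moves", "body": {"increments": [[0,0,1,0,0,0,0.6],[0,0,0,0,0,0,-0.35],[0,0,0,0,0,0,-0.35],[0,0,0,0,0,0,-0.35],[0,0,-30,0,0,0,-0.35],[0,0,-50,0,0,0,-0.35],[0,0,-40,0,0,0,-0.35],[0,0,0,0,0,0,-0.35]]}}

```text
t: 26.0
eef_pos: [0.6523, -0.0273, 0.1402]
tool_rot: [-0.001, 0.946, -0.325, -0.002]
contact_force: [-0.7, -0.4, 0.4]
gripper_width: 0.675
```

```bash
cat >> m.py <<'E'
def scaps(f):
    im,K,E=load(f);s=im[230:400,150:360];m=(s.min(2)>140).astype(np.uint8)
    n,l,st,c=cv2.connectedComponentsWithStats(m)
    for i in range(1,n):
        if 80<st[i,4]<400:
            u,v=c[i]+[150,230]; print(st[i,2:],round(u),round(v),(ray(K,E,u,v,.047)[:2]+[.0015,-.0018]).round(4))
E
python3 - <<'E'
from m import *
shot('side','side9'); scaps('side9')
cv2.imwrite('pics/z13.png',cv2.resize(cv2.imread('pics/side9.png')[150:390,130:400],None,fx=2.9,fy=2.5))
plan([0.586,0.3365,0.13],-38,8)
E
```

```text
[ 20  15 205] 308 316 [0.4138 0.2735]
[ 20  16 205] 262 318 [0.4957 0.3033]
[ 21  16 221] 209 320 [0.5861 0.3368]
t 26.05 pos [ 0.651  -0.0276  0.1382] F [-0.3 -0.1  0.3] gw 0.673 d [-65.  364.1  -8.2] rv [0.  0.4 0. ] need rows 6.2
[[-34.0, -31.0, 1.0, 0.0, 0.0, 0.0, -1.0], [-34.0, -31.0, 1.0, 0.0, 0.0, 0.0, -1.0], [-34.0, -31.0, 1.0, 0.0, 0.0, 0.0, -1.0], [-34.0, -31.0, 1.0, 0.0, 0.0, 0.0, -1.0], [-34.0, -31.0, 1.0, 0.0, 0.0, 0.0, -1.0], [-34.0, -31.0, 1.0, 0.0, 0.0, 0.0, -1.0], [-34.0, -31.0, 1.0, 0.0, 0.0, 0.0, -1.0], [-34.0, -31.0, 1.0, 0.0, 0.0, 0.0, -1.0]]
```

View pics/z13.png

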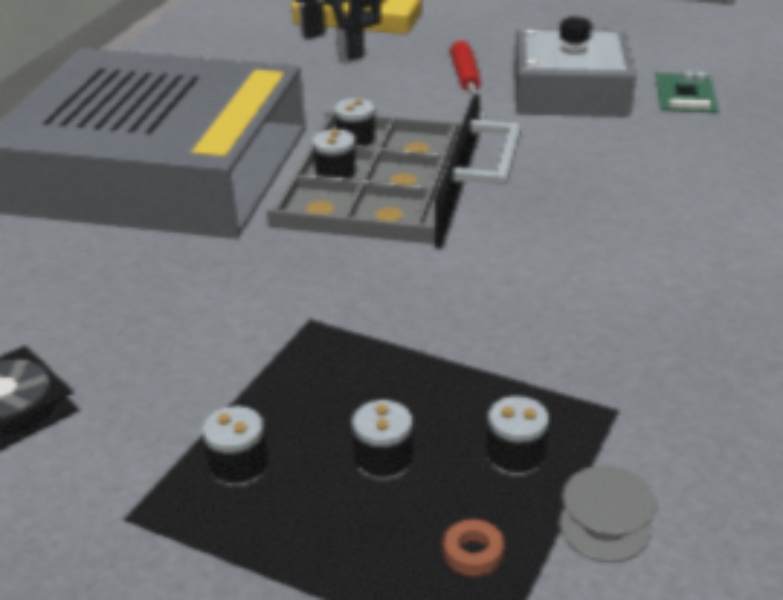

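Two placed, three left unmoved. Next the far one.

Request:
{"method": "apply_moves", "body": {"increments": [[-25,-22,0,0,0,0,-0.41],[-46,-41,1,0,0,0,-0.41],[-46,-41,1,0,0,0,-0.41],[-46,-41,1,0,0,0,-0.41],[-46,-41,1,0,0,0,-0.41],[-35,-31,1,0,0,0,-0.41],[-20,-18,0,0,0,0,-0.41],[-5,-6,0,0,0,0,-0.41]]}}

```text
t: 27.05
eef_pos: [0.5798, 0.3321, 0.1193]
tool_rot: [0.006, 0.945, -0.328, -0.011]
contact_force: [0.7, 0.5, 0.5]
gripper_width: 0.709
```

```bash
python3 - <<'E'
from h import *
plan([0.586,0.3367,0.08],-38,1)
E
```

```text
t 27.05 pos [0.5798 0.3321 0.1193] F [0.7 0.5 0.5] gw 0.709 d [  6.2   4.6 -39.3] rv [ 1.1  0.9 -0.3] need rows 0.7
[[3.0, -8.0, 39.0, 1.0, 1.0, -0.0, -1.0]]
```

Request:
{"method": "apply_moves", "body": {"increments": [[1,-4,0,1,0.8,0,-0.41],[1,-3,5,0,0,0,-0.41],[0,0,15,0,0,0,-0.41],[0,0,12,0,0,0,-0.41],[0,0,3,0,0,0,-0.41],[0,0,0,0,0,0,-0.41],[0,0,0,0,0,0,-0.41],[0,0,0,0,0,0,-0.41]]}}

```text
t: 28.05
eef_pos: [0.5879, 0.3294, 0.0793]
tool_rot: [0.003, 0.944, -0.331, -0.001]
contact_force: [1.3, 0.7, 0.4]
gripper_width: 0.703
```

```bash
python3 - <<'E'
from m import *
shot('side','side10'); scaps('side10')
plan([0.586,0.3367,0.005],-38,1)
E
```

```text
[ 15  23 108] 155 283 [0.734  0.2821]
[ 20  16 217] 308 316 [0.4138 0.2737]
[ 20  17 223] 261 318 [0.496  0.3034]
[ 23  21 165] 348 330 [0.3389 0.282 ]
[ 22  22 208] 349 384 [0.3212 0.386 ]
[ 18  24 181] 331 386 [0.3474 0.3969]
t 28.1 pos [0.588  0.3295 0.0793] F [-0.4  0.5  0.1] gw 0.705 d [ -2.    7.2 -74.3] rv [ 0.3 -0.  -0.6] need rows 1.2
[[-6.0, -5.0, 74.0, 0.0, -0.0, -1.0, -1.0]]
```

Request:
{"method": "apply_moves", "body": {"increments": [[-4,-3,0,0,0,0,-0.41],[-2,-2,10,0,0,0,-0.41],[0,0,20,0,0,0,-0.41],[0,0,22,0,0,0,-0.41],[0,0,15,0,0,0,-0.41],[0,0,3,0,0,0,-0.41],[0,0,0,0,0,0,-0.41],[0,0,0,0,0,0,-0.41]]}}

```text
t: 29.1
eef_pos: [0.5853, 0.3372, 0.0031]
tool_rot: [0.003, 0.944, -0.331, -0.001]
contact_force: [-0.1, 0.2, 0.4]
gripper_width: 0.704
```

Request:
{"method": "apply_moves", "body": {"increments": [[0,0,-1,0,0,0,0.6],[0,0,0,0,0,0,0.6],[0,0,0,0,0,0,0.6],[0,0,0,0,0,0,0.6],[0,0,-15,0,0,0,0.6],[0,0,-40,0,0,0,0.6],[0,0,-40,0,0,0,0.6],[0,0,-15,0,0,0,0.6]]}}

```text
t: 30.1
eef_pos: [0.5857, 0.3379, 0.1199]
tool_rot: [0.003, 0.944, -0.331, -0.001]
contact_force: [-0.3, 0.1, -0.4]
gripper_width: 0.427
```

```bash
python3 - <<'E'
from m import *
plan([0.6441,0.0348,0.12],-38,8)
E
```

```text
t 30.1 pos [0.5857 0.3379 0.1199] F [-0.3  0.1 -0.4] gw 0.427 d [ 5.840e+01 -3.031e+02  1.000e-01] rv [ 0.4  0.  -0.6] need rows 5.1
[[29.0, 25.0, 0.0, 0.0, 0.0, -0.0, -1.0], [29.0, 25.0, 0.0, 0.0, 0.0, -0.0, -1.0], [29.0, 25.0, 0.0, 0.0, 0.0, -0.0, -1.0], [29.0, 25.0, 0.0, 0.0, 0.0, -0.0, -1.0], [29.0, 25.0, 0.0, 0.0, 0.0, -0.0, -1.0], [29.0, 25.0, 0.0, 0.0, 0.0, -0.0, -1.0], [29.0, 25.0, 0.0, 0.0, 0.0, -0.0, -1.0], [29.0, 25.0, 0.0, 0.0, 0.0, -0.0, -1.0]]
```

Request:
{"method": "apply_moves", "body": {"increments": [[20,17,0,0,0,0,0.6],[40,34,-1,0,0,0,0.6],[42,37,-1,0,0,0,0.6],[42,37,-1,0,0,0,0.6],[42,36,-1,0,0,0,0.6],[28,24,0,0,0,0,0.6],[15,12,0,0,0,0,0.6],[2,2,0,0,0,0,0.6]]}}

```text
t: 31.1
eef_pos: [0.6422, 0.0317, 0.1238]
tool_rot: [0.002, 0.944, -0.329, -0.002]
contact_force: [-0.3, 0.1, -1.5]
gripper_width: 0.427
```

```bash
python3 - <<'E'
from m import *
plan([0.6441,0.0348,0.055],-38,1)
E
```

```text
t 31.1 pos [0.6422 0.0317 0.1238] F [-0.3  0.1 -1.5] gw 0.427 d [  1.9   3.1 -68.8] rv [ 0.3  0.2 -0.4] need rows 1.1
[[-0.0, -4.0, 69.0, 0.0, 0.0, -0.0, -1.0]]
```

Request:
{"method": "apply_moves", "body": {"increments": [[0,-3,0,0,0,0,0.6],[0,-1,10,0,0,0,0.6],[0,0,20,0,0,0,0.6],[0,0,20,0,0,0,0.6],[0,0,14,0,0,0,0.6],[0,0,3,0,0,0,0.6],[0,0,0,0,0,0,0.6],[0,0,0,0,0,0,0.6]]}}

```text
t: 32.1
eef_pos: [0.6424, 0.0428, 0.0506]
tool_rot: [0.001, 0.946, -0.324, -0.004]
contact_force: [-0.6, 0.2, -1.0]
gripper_width: 0.43
```

```bash
python3 - <<'E'
from m import *
plan([0.6441,0.0348,0.0195],-38,1)
E
```

```text
t 32.1 pos [0.6424 0.0428 0.0506] F [-0.6  0.2 -1. ] gw 0.43 d [  1.7  -8.  -31.1] rv [0.3 0.4 0.1] need rows 0.5
[[6.0, 5.0, 31.0, 0.0, 0.0, 0.0, -1.0]]
```

Request:
{"method": "apply_moves", "body": {"increments": [[4,3,0,0,0,0,0.6],[2,2,5,0,0,0,0.6],[0,0,12,0,0,0,0.6],[0,0,9,0,0,0,0.6],[0,0,3,0,0,0,0.6],[0,0,1,0,0,0,0.6],[0,0,0,0,0,0,0.6],[0,0,0,0,0,0,0.6]]}}

```text
t: 33.1
eef_pos: [0.6462, 0.0345, 0.0215]
tool_rot: [0.0, 0.946, -0.325, -0.002]
contact_force: [-0.3, -0.5, -0.3]
gripper_width: 0.423
```

Request:
{"method": "apply_moves", "body": {"increments": [[0,0,2,0,0,0,0.6],[0,0,0,0,0,0,0.6],[0,0,0,0,0,0,-0.35],[0,0,0,0,0,0,-0.35],[0,0,0,0,0,0,-0.35],[0,0,-30,0,0,0,-0.35],[0,0,-50,0,0,0,-0.35],[0,0,-30,0,0,0,-0.35]]}}

```text
t: 34.1
eef_pos: [0.6448, 0.0347, 0.1296]
tool_rot: [0.001, 0.946, -0.324, -0.005]
contact_force: [0.7, 0.5, -0.7]
gripper_width: 0.674
```

```bash
python3 - <<'E'
from m import *
shot('side','side11'); scaps('side11')
cv2.imwrite('pics/z14.png',cv2.resize(cv2.imread('pics/side11.png')[150:390,130:400],None,fx=2.9,fy=2.5))
plan([0.4957,0.3033,0.13],-38,8)
E
```

```text
[ 20  15 205] 308 316 [0.4139 0.2735]
[ 20  16 206] 262 318 [0.4956 0.3032]
t 34.15 pos [0.6468 0.035  0.1333] F [ 1.1 -0.1  2. ] gw 0.671 d [-151.1  268.3   -3.3] rv [0.1 0.3 0.1] need rows 5.1
[[-35.0, -15.0, 1.0, 0.0, 0.0, 0.0, -1.0], [-35.0, -15.0, 1.0, 0.0, 0.0, 0.0, -1.0], [-35.0, -15.0, 1.0, 0.0, 0.0, 0.0, -1.0], [-36.0, -15.0, 0.0, 0.0, 0.0, 0.0, -1.0], [-36.0, -15.0, 0.0, 0.0, 0.0, 0.0, -1.0], [-36.0, -15.0, 0.0, 0.0, 0.0, 0.0, -1.0], [-36.0, -15.0, 0.0, 0.0, 0.0, 0.0, -1.0], [-36.0, -15.0, 0.0, 0.0, 0.0, 0.0, -1.0]]
```

View pics/z14.png

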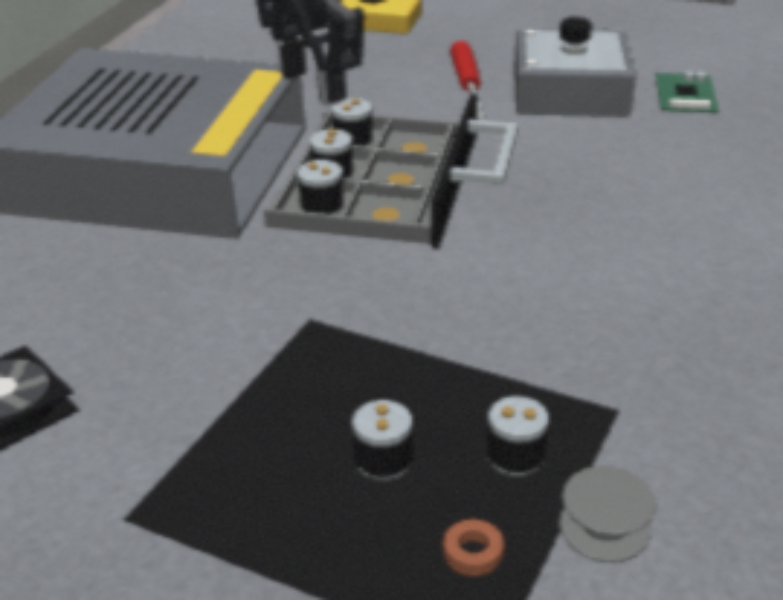

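Request:
{"method": "apply_moves", "body": {"increments": [[-30,-13,0,0,0,0,-0.41],[-55,-23,0,0,0,0,-0.41],[-57,-24,0,0,0,0,-0.41],[-57,-24,1,0,0,0,-0.41],[-45,-19,1,0,0,0,-0.41],[-28,-12,0,0,0,0,-0.41],[-12,-5,0,0,0,0,-0.41],[0,0,0,0,0,0,-0.41]]}}

```text
t: 35.15
eef_pos: [0.4942, 0.3098, 0.1316]
tool_rot: [0.0, 0.945, -0.326, -0.001]
contact_force: [0.1, -1.1, 0.3]
gripper_width: 0.703
```

```bash
python3 - <<'E'
from m import *
plan([0.4957,0.3032,0.08],-38,1)
E
```

```text
t 35.15 pos [0.4942 0.3098 0.1316] F [ 0.1 -1.1  0.3] gw 0.703 d [  1.5  -6.6 -51.6] rv [ 0.   0.1 -0.1] need rows 0.9
[[5.0, 4.0, 52.0, 0.0, 0.0, -0.0, -1.0]]
```

Request:
{"method": "apply_moves", "body": {"increments": [[0,0,5,0,0,0,-0.41],[0,0,15,0,0,0,-0.41],[0,0,20,0,0,0,-0.41],[0,0,10,0,0,0,-0.41],[0,0,2,0,0,0,-0.41],[0,0,0,0,0,0,-0.41],[0,0,0,0,0,0,-0.41],[0,0,0,0,0,0,-0.41]]}}

```text
t: 36.15
eef_pos: [0.4984, 0.3028, 0.0756]
tool_rot: [0.002, 0.944, -0.331, -0.0]
contact_force: [-0.7, 0.2, -0.0]
gripper_width: 0.705
```

```bash
python3 - <<'E'
from m import *
shot('side','side12'); scaps('side12')
plan([0.4957,0.3032,0.006],-38,1)
im,K,E=load('side12'); s=im.astype(int)
m=((s[...,0]-s[...,2]>50)&(s[...,0]>s[...,1]+25)&(s[...,1]>s[...,2]+15)).astype(np.uint8)
n,l,st,c=cv2.connectedComponentsWithStats(m)
for i in range(1,n):
    p=ray(K,E,*c[i],.0165)
    if st[i,4]>12 and 0.5<p[0]<.72 and abs(p[1]+.03)<.12: print('dot',st[i,4],p.round(4))
E
```

```text
[ 20  16 216] 308 316 [0.4138 0.2737]
[ 20  16 221] 261 318 [0.496  0.3033]
[ 13  17 100] 354 383 [0.3144 0.382 ]
[ 23  23 187] 332 386 [0.346  0.3977]
t 36.2 pos [0.4985 0.3029 0.0756] F [ 0.4 -0.1  0.2] gw 0.707 d [ -2.8   0.3 -69.6] rv [ 0.2 -0.1 -0.7] need rows 1.2
[[-2.0, 1.0, 70.0, 0.0, -0.0, -1.0, -1.0]]
```

Request:
{"method": "apply_moves", "body": {"increments": [[-2,1,5,0,0,0,-0.41],[0,0,15,0,0,0,-0.41],[0,0,20,0,0,0,-0.41],[0,0,20,0,0,0,-0.41],[0,0,8,0,0,0,-0.41],[0,0,1,0,0,0,-0.41],[0,0,0,0,0,0,-0.41],[0,0,0,0,0,0,0.6]]}}

```text
t: 37.2
eef_pos: [0.4955, 0.3032, 0.001]
tool_rot: [0.002, 0.944, -0.331, -0.0]
contact_force: [-0.6, 0.1, 0.1]
gripper_width: 0.507
```

Request:
{"method": "apply_moves", "body": {"increments": [[0,0,0,0,0,0,0.6],[0,0,0,0,0,0,0.6],[0,0,0,0,0,0,0.6],[0,0,-15,0,0,0,0.6],[0,0,-40,0,0,0,0.6],[0,0,-40,0,0,0,0.6],[0,0,-15,0,0,0,0.6],[0,0,0,0,0,0,0.6]]}}

```text
t: 38.2
eef_pos: [0.4959, 0.3037, 0.1175]
tool_rot: [0.001, 0.944, -0.331, 0.0]
contact_force: [-0.7, 0.2, -0.6]
gripper_width: 0.43
```

```bash
python3 - <<'E'
from m import *
shot('side','side13'); shot('scene','scene13')
for f in ['side1','side9','side13','scene1','scene13']:
  im,K,E=load(f); s=im.astype(int)
  m=((s[...,0]-s[...,2]>45)&(s[...,0]>s[...,1]+20)&(s[...,1]>s[...,2]+15)).astype(np.uint8)
  n,l,st,c=cv2.connectedComponentsWithStats(m)
  for i in range(1,n):
    p=ray(K,E,*c[i],.0165)
    if st[i,4]>8 and 0.5<p[0]<.62 and abs(p[1]+.03)<.12: print(f,'dot',st[i,4],p.round(4))
plan([0.5828,0.0275,0.12],-38,8)
E
```

```text
side1 dot 21 [ 0.5968 -0.097   0.0165]
side1 dot 24 [ 0.5891 -0.0343  0.0165]
side1 dot 35 [0.5829 0.0268 0.0165]
side9 dot 20 [ 0.6011 -0.0974  0.0165]
side9 dot 23 [ 0.5942 -0.0341  0.0165]
side9 dot 34 [0.5865 0.0276 0.0165]
scene1 dot 41 [ 0.5972 -0.0967  0.0165]
scene1 dot 44 [ 0.5899 -0.0352  0.0165]
scene1 dot 43 [0.5824 0.0257 0.0165]
scene13 dot 17 [ 0.6001 -0.0909  0.0165]
t 38.3 pos [0.4951 0.3031 0.1158] F [-0.  -0.3 -0.3] gw 0.432 d [  87.7 -275.6    4.2] rv [ 0.3 -0.  -0.6] need rows 4.8
[[30.0, 20.0, -0.0, 0.0, -0.0, -0.0, -1.0], [30.0, 20.0, -0.0, 0.0, -0.0, -0.0, -1.0], [30.0, 20.0, -0.0, 0.0, -0.0, -0.0, -1.0], [30.0, 20.0, -0.0, 0.0, -0.0, -0.0, -1.0], [30.0, 20.0, -0.0, 0.0, -0.0, -0.0, -1.0], [30.0, 20.0, -0.0, 0.0, -0.0, -0.0, -1.0], [30.0, 20.0, -1.0, 0.0, -0.0, -0.0, -1.0], [30.0, 20.0, -1.0, 0.0, -0.0, -0.0, -1.0]]
```

```bash
python3 - <<'E'
from m import *
for f in ['side6','side11','side13']:
  im,K,E=load(f); s=im.astype(int)
  m=((s[...,0]-s[...,2]>45)&(s[...,0]>s[...,1]+20)&(s[...,1]>s[...,2]+15)).astype(np.uint8)
  n,l,st,c=cv2.connectedComponentsWithStats(m)
  for i in range(1,n):
    p=ray(K,E,*c[i],.0165)
    if st[i,4]>8 and 0.5<p[0]<.65 and abs(p[1]+.03)<.12: print(f,'dot',st[i,4],p.round(4))
cv2.imwrite('pics/z15.png',cv2.resize(cv2.imread('pics/side13.png')[150:390,130:400],None,fx=2.9,fy=2.5))
E
```

```text
side6 dot 20 [ 0.5987 -0.0978  0.0165]
side6 dot 24 [ 0.5915 -0.0346  0.0165]
side6 dot 30 [0.6466 0.0351 0.0165]
side6 dot 33 [0.5851 0.0277 0.0165]
side11 dot 20 [ 0.6036 -0.0971  0.0165]
side11 dot 28 [ 0.5964 -0.0345  0.0165]
side11 dot 35 [0.5894 0.0281 0.0165]
```

View pics/z15.png

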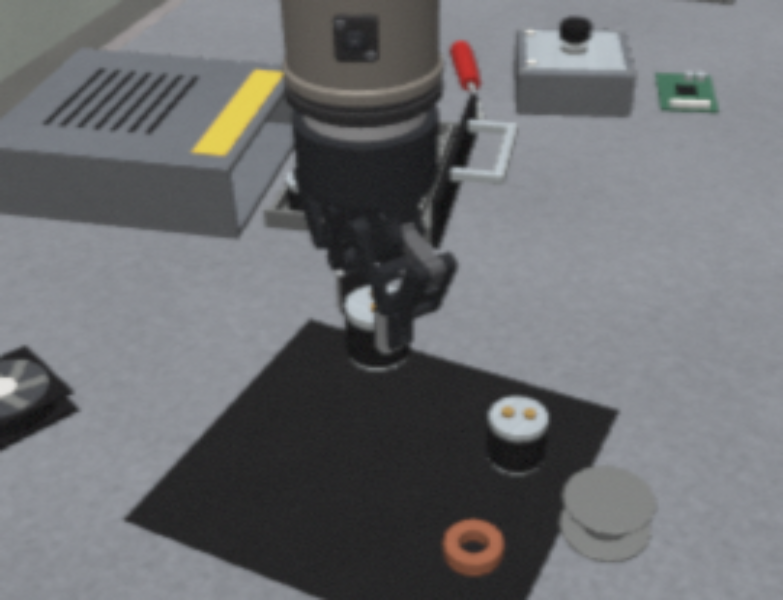

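Request:
{"method": "apply_moves", "body": {"increments": [[22,14,0,0,0,0,0.6],[44,29,-1,0,0,0,0.6],[48,31,-1,0,0,0,0.6],[48,31,-1,0,0,0,0.6],[42,28,-1,0,0,0,0.6],[26,17,0,0,0,0,0.6],[12,8,0,0,0,0,0.6],[0,0,0,0,0,0,0.6]]}}

```text
t: 39.3
eef_pos: [0.5808, 0.0203, 0.107]
tool_rot: [0.007, 0.944, -0.329, -0.01]
contact_force: [0.3, 1.4, -0.5]
gripper_width: 0.433
```

Request:
{"method": "apply_moves", "body": {"increments": [[0,0,0,0,0,0,0.6],[0,0,5,0,0,0,0.6],[0,0,15,0,0,0,0.6],[0,0,15,0,0,0,0.6],[0,0,10,0,0,0,0.6],[0,0,3,0,0,0,0.6],[0,0,0,0,0,0,0.6],[0,0,0,0,0,0,0.6]]}}

```text
t: 40.3
eef_pos: [0.5776, 0.0263, 0.0546]
tool_rot: [0.006, 0.946, -0.325, -0.012]
contact_force: [-0.2, 0.2, -0.4]
gripper_width: 0.434
```

```bash
python3 - <<'E'
from m import *
plan([0.5893,0.0281,0.0185],-38,1)
E
```

```text
t 40.3 pos [0.5776 0.0263 0.0546] F [-0.2  0.2 -0.4] gw 0.434 d [ 11.7   1.8 -36.1] rv [1.1 1.  0.1] need rows 0.6
[[9.0, -9.0, 36.0, 1.0, 1.0, 0.0, -1.0]]
```

Request:
{"method": "apply_moves", "body": {"increments": [[4,-4,0,1,1,0,0.6],[3,-4,0,0,0,0,0.6],[0,0,0,0,0,0,0.6],[0,0,0,0,0,0,0.6],[0,0,0,0,0,0,0.6],[0,0,0,0,0,0,0.6],[0,0,0,0,0,0,0.6],[0,0,0,0,0,0,0.6]]}}

```text
t: 41.3
eef_pos: [0.5895, 0.0284, 0.0555]
tool_rot: [-0.0, 0.946, -0.325, 0.001]
contact_force: [-1.1, -1.0, -0.6]
gripper_width: 0.424
```

```bash
python3 - <<'E'
from m import *
plan([0.5893,0.0281,0.0185],-38,1)
E
```

```text
t 41.3 pos [0.5895 0.0284 0.0555] F [-1.1 -1.  -0.6] gw 0.424 d [ -0.2  -0.3 -37. ] rv [-0.1 -0.1  0.1] need rows 0.6
[[-0.0, 0.0, 37.0, -0.0, -0.0, 0.0, -1.0]]
```

Request:
{"method": "apply_moves", "body": {"increments": [[0,0,5,0,0,0,0.6],[0,0,12,0,0,0,0.6],[0,0,12,0,0,0,0.6],[0,0,6,0,0,0,0.6],[0,0,1,0,0,0,0.6],[0,0,0,0,0,0,0.6],[0,0,0,0,0,0,0.6],[0,0,0,0,0,0,0.6]]}}

```text
t: 42.3
eef_pos: [0.5901, 0.0284, 0.0174]
tool_rot: [0.0, 0.946, -0.325, 0.001]
contact_force: [-0.6, -0.7, 2.8]
gripper_width: 0.425
```

Light floor contact. Release.

Request:
{"method": "apply_moves", "body": {"increments": [[0,0,0,0,0,0,-0.35],[0,0,0,0,0,0,-0.35],[0,0,0,0,0,0,-0.35],[0,0,-5,0,0,0,-0.35],[0,0,-35,0,0,0,-0.35],[0,0,-50,0,0,0,-0.35],[0,0,-30,0,0,0,-0.35],[0,0,0,0,0,0,-0.35]]}}

```text
t: 43.3
eef_pos: [0.5896, 0.0289, 0.1412]
tool_rot: [-0.0, 0.946, -0.325, 0.001]
contact_force: [-0.1, 0.2, -0.3]
gripper_width: 0.679
```

```bash
python3 - <<'E'
from m import *
shot('side','side14'); scaps('side14')
cv2.imwrite('pics/z16.png',cv2.resize(cv2.imread('pics/side14.png')[150:390,130:400],None,fx=2.9,fy=2.5))
plan([0.4138,0.2735,0.13],-38,8)
E
```

```text
[ 20  15 206] 308 316 [0.4138 0.2735]
t 43.35 pos [0.5887 0.0286 0.1398] F [-0.1  0.  -0.2] gw 0.671 d [-174.9  244.9   -9.8] rv [ 0.  -0.   0.1] need rows 5.0
[[-36.0, -11.0, 1.0, 0.0, -0.0, 0.0, -1.0], [-36.0, -11.0, 1.0, 0.0, -0.0, 0.0, -1.0], [-36.0, -11.0, 1.0, 0.0, -0.0, 0.0, -1.0], [-36.0, -11.0, 1.0, 0.0, -0.0, 0.0, -1.0], [-36.0, -11.0, 1.0, 0.0, -0.0, 0.0, -1.0], [-36.0, -11.0, 1.0, 0.0, -0.0, 0.0, -1.0], [-36.0, -11.0, 1.0, 0.0, -0.0, 0.0, -1.0], [-36.0, -11.0, 1.0, 0.0, -0.0, 0.0, -1.0]]
```

View pics/z16.png

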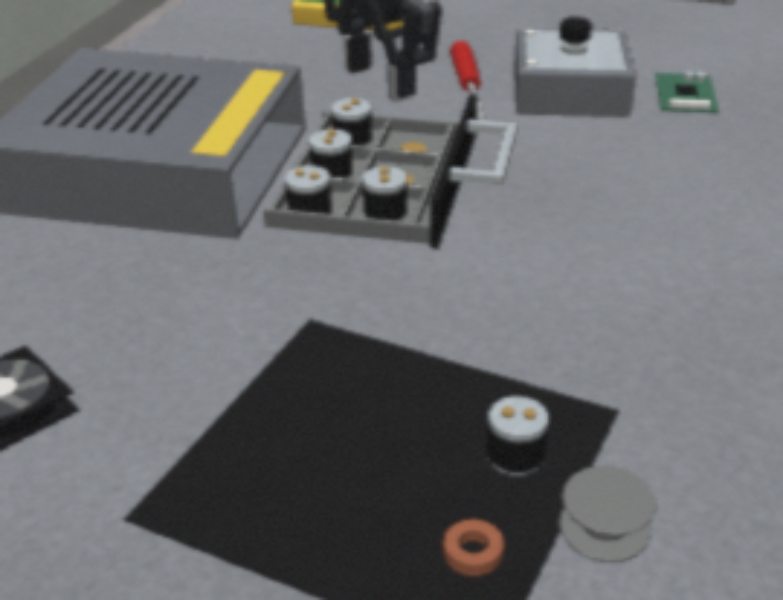

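Request:
{"method": "apply_moves", "body": {"increments": [[-30,-9,0,0,0,0,-0.41],[-54,-16,1,0,0,0,-0.41],[-57,-17,1,0,0,0,-0.41],[-57,-17,1,0,0,0,-0.41],[-47,-13,1,0,0,0,-0.41],[-28,-8,0,0,0,0,-0.41],[-12,-4,0,0,0,0,-0.41],[0,0,0,0,0,0,-0.41]]}}

```text
t: 44.35
eef_pos: [0.4063, 0.2724, 0.1268]
tool_rot: [0.005, 0.945, -0.326, -0.005]
contact_force: [0.1, -0.9, -0.2]
gripper_width: 0.703
```

Request:
{"method": "apply_moves", "body": {"increments": [[0,0,0,0,0,0,-0.41],[0,0,0,0,0,0,-0.41],[0,0,10,0,0,0,-0.41],[0,0,15,0,0,0,-0.41],[0,0,15,0,0,0,-0.41],[0,0,3,0,0,0,-0.41],[0,0,0,0,0,0,-0.41],[0,0,0,0,0,0,-0.41]]}}

```text
t: 45.35
eef_pos: [0.4079, 0.2676, 0.079]
tool_rot: [0.007, 0.944, -0.329, -0.006]
contact_force: [-0.5, 0.1, -0.5]
gripper_width: 0.707
```

```bash
python3 - <<'E'
from m import *
shot('side','side15'); scaps('side15')
plan([0.4138,0.2735,0.006],-38,1)
cv2.imwrite('pics/z17.png',cv2.resize(cv2.imread('pics/side15.png')[150:270,190:340],None,fx=5,fy=5))
E
```

```text
[ 20  16 221] 308 316 [0.4138 0.2739]
[ 31  31 298] 183 379 [0.5733 0.4566]
[ 32  27 274] 196 391 [0.5446 0.4675]
[ 19  22 148] 215 392 [0.5155 0.4605]
t 45.4 pos [0.4079 0.2676 0.0791] F [ 0.1 -0.4  0.8] gw 0.703 d [  5.9   5.9 -73.1] rv [ 0.9  0.4 -0.4] need rows 1.2
[[1.0, -9.0, 73.0, 1.0, 0.0, -0.0, -1.0]]
```

View pics/z17.png

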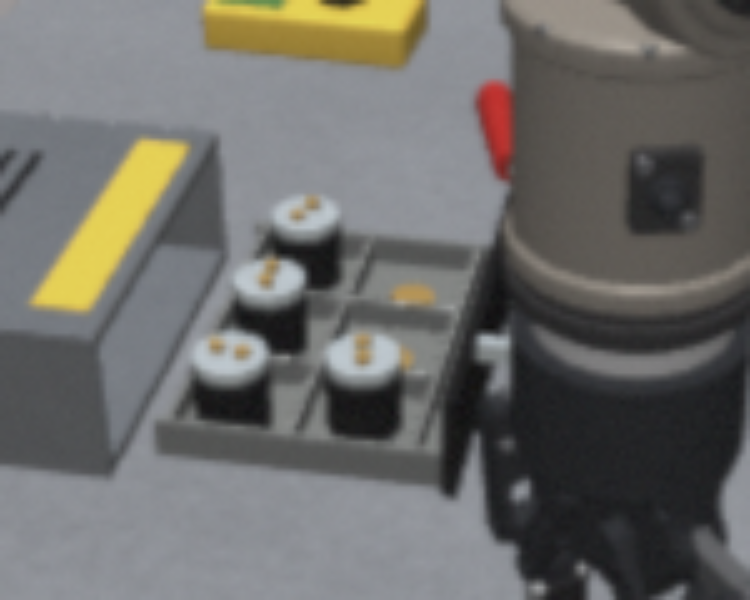

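Request:
{"method": "apply_moves", "body": {"increments": [[1,-4,0,1,0.4,0,-0.41],[0,-4,0,0,0,0,-0.41],[0,0,0,0,0,0,-0.41],[0,0,10,0,0,0,-0.41],[0,0,10,0,0,0,-0.41],[0,0,1,0,0,0,-0.41],[0,0,0,0,0,0,-0.41],[0,0,0,0,0,0,-0.41]]}}

```text
t: 46.4
eef_pos: [0.4144, 0.274, 0.0569]
tool_rot: [-0.001, 0.944, -0.329, 0.001]
contact_force: [-0.1, -0.5, -0.5]
gripper_width: 0.701
```

```bash
python3 - <<'E'
from m import *
plan([0.4138,0.2735,0.006],-38,1)
E
```

```text
t 46.4 pos [0.4144 0.274  0.0569] F [-0.1 -0.5 -0.5] gw 0.701 d [ -0.6  -0.5 -50.9] rv [-0.2 -0.1 -0.4] need rows 0.8
[[-0.0, 1.0, 51.0, -0.0, -0.0, -0.0, -1.0]]
```

Request:
{"method": "apply_moves", "body": {"increments": [[0,0,5,0,0,0,-0.41],[0,0,15,0,0,0,-0.41],[0,0,18,0,0,0,-0.41],[0,0,9,0,0,0,-0.41],[0,0,1,0,0,0,-0.41],[0,0,0,0,0,0,-0.41],[0,0,0,0,0,0,-0.41],[0,0,0,0,0,0,0.6]]}}

```text
t: 47.4
eef_pos: [0.4146, 0.2742, 0.0055]
tool_rot: [-0.001, 0.944, -0.329, 0.001]
contact_force: [0.1, -0.3, -0.9]
gripper_width: 0.507
```

Request:
{"method": "apply_moves", "body": {"increments": [[0,0,0,0,0,0,0.6],[0,0,0,0,0,0,0.6],[0,0,0,0,0,0,0.6],[0,0,-15,0,0,0,0.6],[0,0,-40,0,0,0,0.6],[0,0,-40,0,0,0,0.6],[0,0,-20,0,0,0,0.6],[0,0,0,0,0,0,0.6]]}}

```text
t: 48.4
eef_pos: [0.4142, 0.2744, 0.1276]
tool_rot: [-0.002, 0.944, -0.329, 0.002]
contact_force: [-0.3, 0.0, -0.6]
gripper_width: 0.426
```

```bash
python3 - <<'E'
from m import *
plan([0.6033,-0.096,0.13],-38,8)
for f in ['side15']:
  im,K,E=load(f); s=im.astype(int)
  m=((s[...,0]-s[...,2]>45)&(s[...,0]>s[...,1]+20)&(s[...,1]>s[...,2]+15)).astype(np.uint8)
  n,l,st,c=cv2.connectedComponentsWithStats(m)
  for i in range(1,n):
    p=ray(K,E,*c[i],.0165)
    if st[i,4]>8 and 0.5<p[0]<.65 and abs(p[1]+.03)<.12: print(f,'dot',st[i,4],p.round(4))
E
```

```text
t 48.4 pos [0.4142 0.2744 0.1276] F [-0.3  0.  -0.6] gw 0.426 d [ 189.1 -370.4    2.4] rv [-0.3 -0.1 -0.4] need rows 6.9
[[47.0, 22.0, -0.0, -0.0, -0.0, -0.0, -1.0], [47.0, 22.0, -0.0, -0.0, -0.0, -0.0, -1.0], [47.0, 22.0, -0.0, -0.0, -0.0, -0.0, -1.0], [47.0, 22.0, -0.0, -0.0, -0.0, -0.0, -1.0], [47.0, 22.0, -0.0, -0.0, -0.0, -0.0, -1.0], [47.0, 22.0, -0.0, -0.0, -0.0, -0.0, -1.0], [47.0, 22.0, -0.0, -0.0, -0.0, -0.0, -1.0], [47.0, 22.0, -0.0, -0.0, -0.0, -0.0, -1.0]]
side15 dot 20 [ 0.6045 -0.0971  0.0165]
```

Request:
{"method": "apply_moves", "body": {"increments": [[30,14,0,0,0,0,0.6],[54,25,-1,0,0,0,0.6],[56,26,-1,0,0,0,0.6],[56,26,-1,0,0,0,0.6],[56,26,-1,0,0,0,0.6],[56,26,-1,0,0,0,0.6],[44,21,0,0,0,0,0.6],[25,12,0,0,0,0,0.6]]}}

```text
t: 49.4
eef_pos: [0.6021, -0.104, 0.1264]
tool_rot: [-0.002, 0.946, -0.325, -0.002]
contact_force: [0.2, 0.6, -0.5]
gripper_width: 0.425
```

Request:
{"method": "apply_moves", "body": {"increments": [[0,0,0,0,0,0,0.6],[0,0,0,0,0,0,0.6],[0,0,0,0,0,0,0.6],[0,0,0,0,0,0,0.6],[0,0,0,0,0,0,0.6],[0,0,0,0,0,0,0.6],[0,0,0,0,0,0,0.6],[0,0,0,0,0,0,0.6]]}}

```text
t: 50.4
eef_pos: [0.6001, -0.1019, 0.1242]
tool_rot: [-0.002, 0.946, -0.324, -0.004]
contact_force: [-0.1, 0.2, -0.9]
gripper_width: 0.425
```

```bash
python3 - <<'E'
from m import *
plan([0.604,-0.096,0.021],-38,1)
E
```

```text
t 50.4 pos [ 0.6001 -0.1019  0.1242] F [-0.1  0.2 -0.9] gw 0.425 d [   3.9    5.9 -103.2] rv [-0.1  0.5  0.2] need rows 1.7
[[0.0, -7.0, 103.0, -0.0, 0.0, 0.0, -1.0]]
```

Request:
{"method": "apply_moves", "body": {"increments": [[0,-4,0,0,0.4,0,0.6],[0,-3,10,0,0,0,0.6],[0,0,20,0,0,0,0.6],[0,0,20,0,0,0,0.6],[0,0,14,0,0,0,0.6],[0,0,3,0,0,0,0.6],[0,0,0,0,0,0,0.6],[0,0,0,0,0,0,0.6]]}}

```text
t: 51.4
eef_pos: [0.6037, -0.0959, 0.0509]
tool_rot: [-0.0, 0.946, -0.324, -0.002]
contact_force: [-0.7, -0.3, -0.4]
gripper_width: 0.426
```

```bash
python3 - <<'E'
from m import *
plan([0.604,-0.096,0.021],-38,1)
E
```

```text
t 51.4 pos [ 0.6037 -0.0959  0.0509] F [-0.7 -0.3 -0.4] gw 0.426 d [  0.3  -0.1 -29.9] rv [0.  0.2 0.2] need rows 0.5
[[0.0, -0.0, 30.0, 0.0, 0.0, 0.0, -1.0]]
```

Request:
{"method": "apply_moves", "body": {"increments": [[0,0,5,0,0,0,0.6],[0,0,12,0,0,0,0.6],[0,0,9,0,0,0,0.6],[0,0,3,0,0,0,0.6],[0,0,1,0,0,0,0.6],[0,0,0,0,0,0,0.6],[0,0,0,0,0,0,0.6],[0,0,0,0,0,0,0.6]]}}

```text
t: 52.4
eef_pos: [0.6062, -0.0959, 0.0219]
tool_rot: [-0.001, 0.946, -0.324, 0.001]
contact_force: [-0.7, 0.4, 2.2]
gripper_width: 0.429
```

Request:
{"method": "apply_moves", "body": {"increments": [[0,0,0,0,0,0,-0.35],[0,0,0,0,0,0,-0.35],[0,0,0,0,0,0,-0.35],[0,0,-5,0,0,0,-0.35],[0,0,-35,0,0,0,-0.35],[0,0,-50,0,0,0,-0.35],[0,0,-50,0,0,0,-0.35],[0,0,-10,0,0,0,-0.35]]}}

```text
t: 53.4
eef_pos: [0.605, -0.0958, 0.1758]
tool_rot: [-0.001, 0.946, -0.323, -0.001]
contact_force: [-0.2, 0.1, 0.4]
gripper_width: 0.673
```

```bash
python3 - <<'E'
from m import *
shot('side','side16'); scaps('side16');shot('wrist','w16')
cv2.imwrite('pics/z18.png',cv2.resize(cv2.imread('pics/side16.png')[140:390,130:400],None,fx=2.9,fy=2.4))
plan([0.49,-0.04,0.17],7,8)
E
```

```text
t 53.5 pos [ 0.6036 -0.096   0.1731] F [ 0.4  1.1 -0.2] gw 0.677 d [-113.6   56.    -3.1] rv [ -0.    0.3 -44.7] need rows 4.5
[[-16.0, 3.0, 0.0, -0.0, 0.0, -6.0, -1.0], [-16.0, 2.0, 0.0, -0.0, 0.0, -6.0, -1.0], [-16.0, 0.0, 0.0, -0.0, 0.0, -6.0, -1.0], [-16.0, -1.0, 0.0, -0.0, 0.0, -6.0, -1.0], [-16.0, -3.0, 0.0, -0.0, 0.0, -6.0, -1.0], [-15.0, -4.0, 0.0, -0.0, 0.0, -6.0, -1.0], [-15.0, -6.0, 0.0, -0.0, 0.0, -6.0, -1.0], [-14.0, -7.0, 0.0, -0.0, 0.0, -6.0, -1.0]]
```

View pics/z18.png

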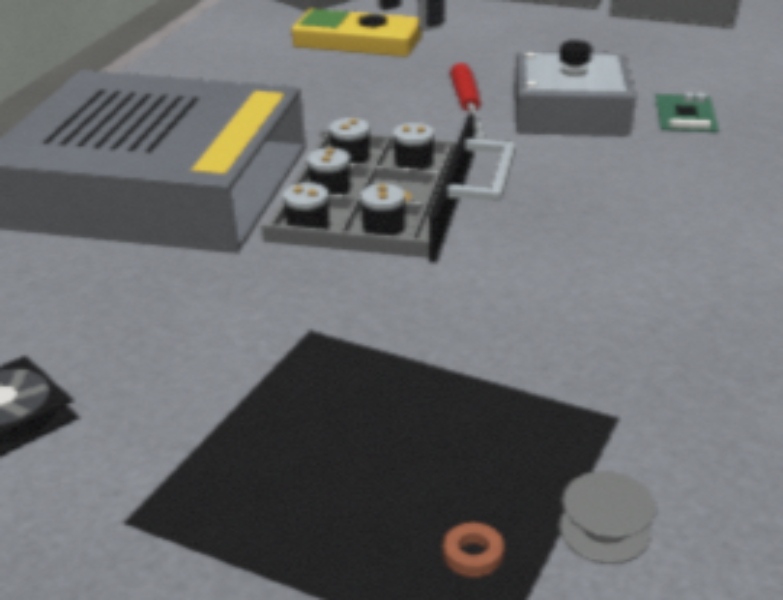

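View pics/w16.png

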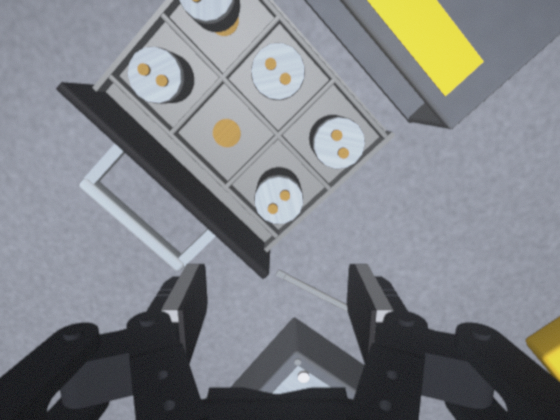

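```bash
python3 - <<'E'
from m import *
im,K,E=load('side16'); x0,y0=200,175
s=im[y0:260,x0:300]; m=(s.min(2)>115).astype(np.uint8)
m=cv2.morphologyEx(m,cv2.MORPH_CLOSE,np.ones((3,3)))
n,l,st,c=cv2.connectedComponentsWithStats(m)
for i in range(1,n):
    if 60<st[i,4]<400: u,v=c[i]+[x0,y0]; print(st[i],round(u),round(v),(ray(K,E,u,v,.063)[:2]+[.0015,-.0018]).round(4))
cv2.imwrite('pics/z19.png',cv2.resize(cv2.imread('pics/side16.png')[175:255,205:305],None,fx=7.5,fy=7.5,interpolation=cv2.INTER_CUBIC))
E
```

```text
[ 51  39  28  13 242] 264 220 [0.5867 0.0243]
```

View pics/z19.png

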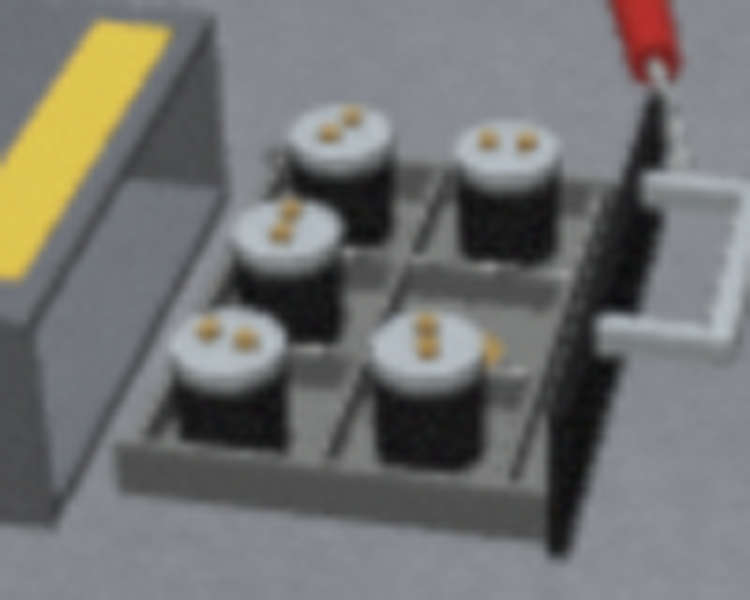

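Request:
{"method": "apply_moves", "body": {"increments": [[-20,4,0,0,0,-6,1],[-23,2,0,0,0,-6,1],[-23,0,0,0,0,-6,1],[-23,-1,0,0,0,-6,1],[-22,-3,0,0,0,-6,1],[-18,-4,0,0,0,-6,1],[-10,-4,0,0,0,-5,1],[-4,-3,0,0,0,-3,1]]}}

```text
t: 54.5
eef_pos: [0.4556, -0.0364, 0.1607]
tool_rot: [-0.003, 0.998, 0.067, -0.014]
contact_force: [0.0, -0.1, 0.5]
gripper_width: 0.0
```

```bash
python3 - <<'E'
from h import *
plan([0.455,-0.045,0.03],7,1)
E
```

```text
t 54.5 pos [ 0.4556 -0.0364  0.1607] F [ 0.  -0.1  0.5] gw 0.0 d [  -0.6   -8.6 -130.7] rv [-0.5  1.6  0.7] need rows 2.2
[[2.0, 10.0, 131.0, -0.0, 2.0, 1.0, -1.0]]
```

Request:
{"method": "apply_moves", "body": {"increments": [[-2,5,0,0,1.5,1,1],[0,3,0,0,0,0,1],[0,0,0,0,0,0,1],[0,0,15,0,0,0,1],[0,0,20,0,0,0,1],[0,0,20,0,0,0,1],[0,0,5,0,0,0,1],[0,0,0,0,0,0,1]]}}

```text
t: 55.5
eef_pos: [0.4524, -0.0448, 0.0938]
tool_rot: [-0.006, 0.998, 0.056, -0.003]
contact_force: [1.2, 0.7, 0.9]
gripper_width: -0.0
```

```bash
python3 - <<'E'
from h import *
shot('side','side17')
cv2.imwrite('pics/z20.png',cv2.resize(cv2.imread('pics/side17.png')[130:260,200:350],None,fx=4.6,fy=4.6,interpolation=cv2.INTER_CUBIC))
plan([0.455,-0.045,0.03],7,1)
E
```

```text
t 55.55 pos [ 0.4525 -0.0449  0.094 ] F [ 0.9  0.4 -0.1] gw -0.003 d [  2.5  -0.1 -64. ] rv [-0.6  0.3 -0.6] need rows 1.1
[[3.0, 1.0, 64.0, -1.0, 0.0, -1.0, -1.0]]
```

View pics/z20.png

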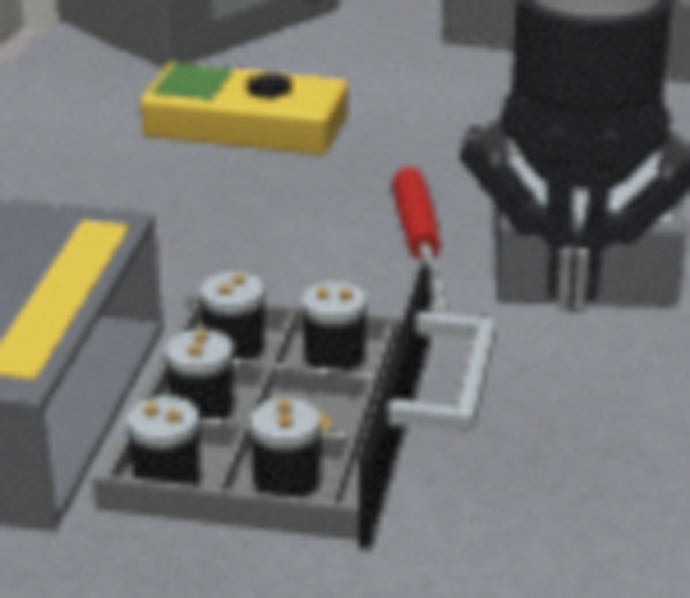

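```bash
python3 - <<'E'
from m import *
im,K,E=load('side17')
for z in (.094,.104,.114): print(proj(K,E,[.4525,-.0449,z]))
E
```

```text
[323.6648319 203.0101034]
[323.92349428 199.59201959]
[324.18514304 196.13447226]
```

Request:
{"method": "apply_moves", "body": {"increments": [[0,0,10,-0.5,0.3,0,1],[0,0,20,0,0,0,1],[0,0,22,0,0,0,1],[0,0,14,0,0,0,1],[0,0,2,0,0,0,1],[4,0,0,0,0,0,1],[8,0,0,0,0,0,1],[8,0,0,0,0,0,1]]}}

```text
t: 56.55
eef_pos: [0.4769, -0.0425, 0.0265]
tool_rot: [0.0, 0.998, 0.056, 0.004]
contact_force: [0.4, 0.3, -0.6]
gripper_width: 0.004
```

Request:
{"method": "apply_moves", "body": {"increments": [[6,0,0,0,0,0,1],[6,0,0,0,0,0,1],[6,0,0,0,0,0,1],[8,0,0,0,0,0,1],[8,0,0,0,0,0,1],[8,0,0,0,0,0,1],[8,0,0,0,0,0,1],[8,0,0,0,0,0,1]]}}

```text
t: 57.55
eef_pos: [0.537, -0.0357, 0.0269]
tool_rot: [0.001, 0.998, 0.056, 0.003]
contact_force: [-2.2, -0.4, 1.5]
gripper_width: -0.001
```

```bash
python3 - <<'E'
from h import *
shot('side','side18')
cv2.imwrite('pics/z21.png',cv2.resize(cv2.imread('pics/side18.png')[130:260,200:350],None,fx=4.6,fy=4.6,interpolation=cv2.INTER_CUBIC))
plan([0.665,-0.02,0.025],7,1)
E
```

```text
t 57.6 pos [ 0.5387 -0.0354  0.0271] F [1.5 0.5 0. ] gw 0.003 d [126.3  15.4  -2.1] rv [ 0.1 -0.4 -0.6] need rows 2.1
[[127.0, -1.0, 3.0, 0.0, -0.0, -1.0, -1.0]]
```

View pics/z21.png

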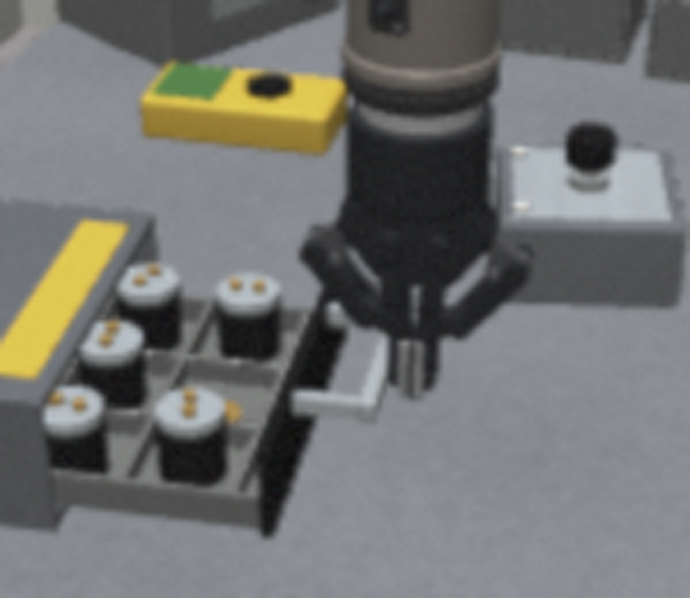

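Request:
{"method": "apply_moves", "body": {"increments": [[10,0,0,0,0,0,1],[14,0,0,0,0,0,1],[14,0,0,0,0,0,1],[14,0,0,0,0,0,1],[14,0,0,0,0,0,1],[12,0,0,0,0,0,1],[10,0,0,0,0,0,1],[6,0,0,0,0,0,1]]}}

```text
t: 58.6
eef_pos: [0.638, -0.0241, 0.0269]
tool_rot: [0.0, 0.998, 0.056, 0.003]
contact_force: [-3.0, -0.4, 1.0]
gripper_width: 0.0
```

Request:
{"method": "apply_moves", "body": {"increments": [[4,0,0,0,0,0,1],[4,0,0,0,0,0,1],[4,0,0,0,0,0,1],[4,0,0,0,0,0,1],[4,0,0,0,0,0,1],[4,0,0,0,0,0,1],[4,0,0,0,0,0,1],[4,0,0,0,0,0,1]]}}

```text
t: 59.6
eef_pos: [0.6484, -0.0232, 0.0273]
tool_rot: [0.005, 0.998, 0.056, -0.02]
contact_force: [-17.2, -1.1, 13.9]
gripper_width: 0.0
```

```bash
python3 - <<'E'
from h import *
shot('side','side19');shot('scene','scene19')
a=cv2.resize(cv2.imread('pics/side19.png')[150:250,120:270],(780,520),interpolation=cv2.INTER_CUBIC);cv2.imwrite('pics/z22.png',a)
E
```

```text
(no output)
```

View pics/z22.png

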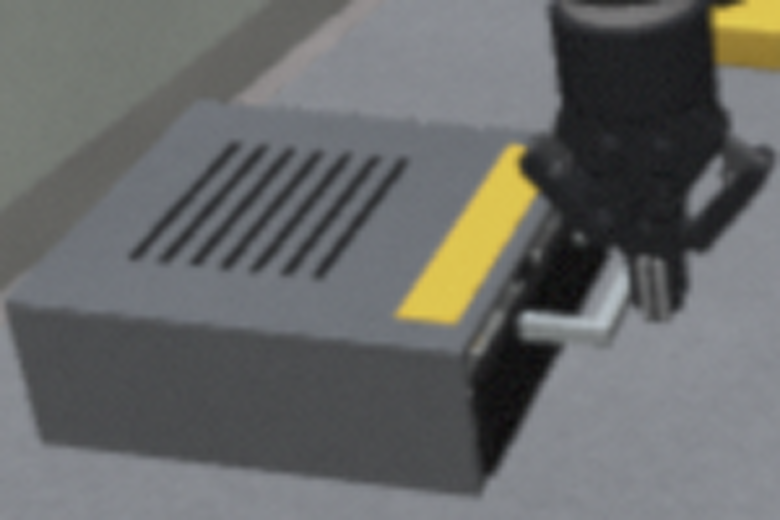

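Request:
{"method": "apply_moves", "body": {"increments": [[-5,0,0,0,2,0,1],[-20,0,0,0,0,0,1],[-20,0,-10,0,0,0,1],[0,0,-40,0,0,0,1],[20,-20,-40,0,0,0,1],[20,20,-40,0,0,0,1],[0,0,-20,0,0,0,1],[0,0,0,0,0,0,1]]}}

```text
t: 60.7
eef_pos: [0.6489, -0.0231, 0.1856]
tool_rot: [0.004, 0.998, 0.055, 0.006]
contact_force: [0.1, 1.1, 0.4]
gripper_width: -0.001
```

```bash
python3 - <<'E'
from h import *
shot('wrist','w20');shot('scene','scene20');shot('side','side20')
a=cv2.resize(cv2.imread('pics/side20.png')[160:250,120:255],(780,520),interpolation=cv2.INTER_CUBIC)
b=cv2.resize(cv2.imread('pics/side0.png')[160:250,120:255],(780,520),interpolation=cv2.INTER_CUBIC)
cv2.imwrite('pics/z23.png',cv2.resize(np.vstack([a[:,300:],b[:,300:]]),(430,930))[:, :][0:930]) 
cv2.imwrite('pics/z23.png',np.hstack([a[:,380:],b[:,380:]]))
plan([0.665,-0.02,0.18],7,1)
E
```

```text
t 60.85 pos [ 0.6467 -0.0241  0.1825] F [-0.1  0.6  0.6] gw -0.0 d [18.3  4.1 -2.5] rv [ 0.5 -0.3 -0.7] need rows 0.3
[[19.0, -2.0, 3.0, 1.0, -0.0, -1.0, -1.0]]
```

View pics/z23.png

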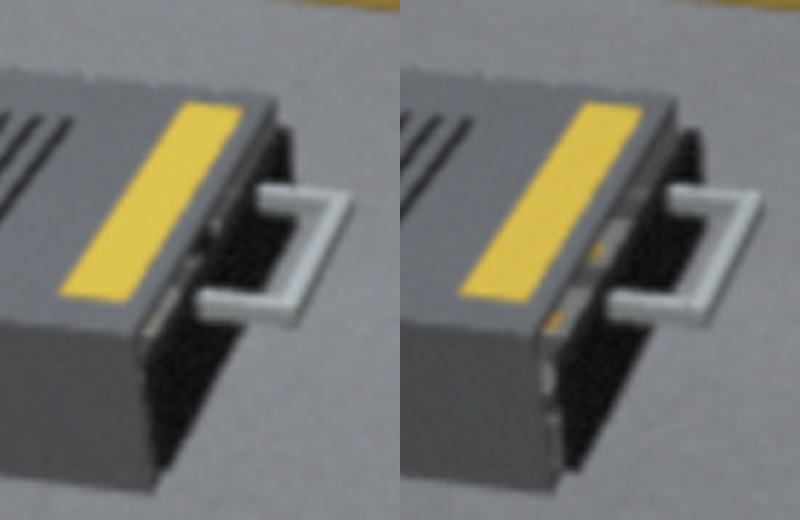

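View pics/w20.png

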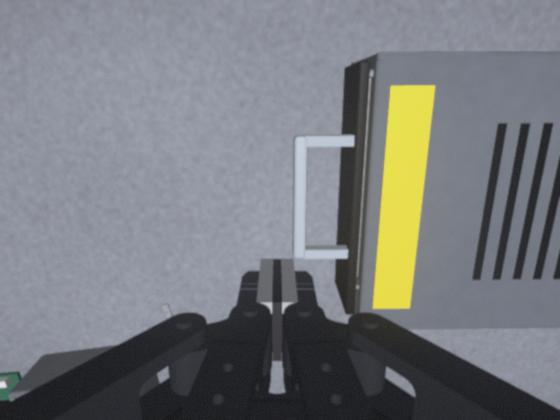

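```bash
python3 - <<'E'
from m import *
def edge(f,cs):
    im,K,E=load(f)
    for v in cs:
        row=cv2.GaussianBlur(im,(1,5),0)[v,280:400].astype(int).sum(1)//3; print(f,v,row.tolist())
edge('w20',[180,220]); edge('w1',[140,180])
im,K,E=load('w20')
a=ray(K,E,299.8,137,.069);b=ray(K,E,298.8,258,.069);print('bar',a,b,(a+b)/2)
c=[ray(K,E,*p,.086) for p in [(380,53),(359,328)]]; print('face',c)
u=np.array([np.cos(np.radians(7)),np.sin(np.radians(7))]); print('bar-face',u@(np.mean(c,0)-(a+b)/2)[:2])
im,K,E=load('w1')
a=ray(K,E,299.5,100,.069);b=ray(K,E,296.5,212,.069);c=[ray(K,E,*p,.086) for p in [(378,26),(356,279)]];print('bar-face w1',u@(np.mean(c,0)-(a+b)/2)[:2])
E
python3 -c "
import cv2
a=cv2.imread('pics/w20.png')[50:150,330:410];b=cv2.imread('pics/w1.png')[20:120,330:410]
import numpy as np
cv2.imwrite('pics/z24.png',cv2.resize(np.hstack([a,b]),None,fx=5,fy=5,interpolation=cv2.INTER_CUBIC))"
```

```text
w20 180 [157, 158, 160, 160, 160, 162, 161, 163, 164, 165, 164, 162, 154, 138, 152, 179, 194, 202, 205, 205, 204, 204, 203, 201, 196, 186, 161, 156, 157, 156, 155, 153, 154, 155, 157, 157, 159, 158, 157, 155, 154, 155, 155, 154, 155, 155, 156, 156, 156, 156, 155, 157, 158, 158, 157, 156, 157, 157, 148, 109, 66, 51, 50, 50, 50, 51, 50, 51, 48, 50, 50, 51, 51, 55, 60, 68, 70, 67, 65, 64, 62, 67, 100, 129, 112, 83, 75, 81, 98, 114, 123, 126, 130, 130, 131, 132, 132, 131, 132, 133, 131, 132, 142, 169, 177, 177, 178, 178, 178, 177, 178, 178, 178, 178, 178, 177, 178, 178, 178, 177]
w20 220 [158, 159, 162, 163, 164, 162, 161, 159, 158, 159, 159, 158, 145, 138, 164, 185, 195, 201, 203, 203, 202, 201, 201, 196, 186, 162, 155, 156, 156, 157, 159, 159, 157, 158, 157, 157, 156, 156, 157, 159, 160, 159, 159, 159, 159, 159, 158, 157, 154, 154, 155, 155, 157, 157, 158, 157, 147, 111, 68, 55, 50, 48, 49, 50, 51, 50, 50, 49, 48, 48, 51, 54, 60, 63, 64, 63, 63, 62, 61, 85, 126, 124, 96, 76, 79, 93, 110, 123, 127, 130, 131, 132, 132, 131, 132, 132, 132, 133, 137, 150, 170, 175, 178, 178, 177, 177, 177,
[... 813 characters left out ...]
, 158, 159, 157, 158, 159, 158, 157, 156, 156, 157, 157, 155, 154, 154, 156, 159, 160, 161, 160, 159, 153, 123, 84, 57, 52, 50, 50, 50, 51, 51, 51, 51, 58, 64, 68, 67, 67, 64, 64, 81, 122, 149, 156, 143, 106, 78, 84, 109, 109, 96, 102, 117, 125, 129, 131, 132, 131, 132, 131, 132, 132, 135, 150, 172, 178, 179, 180, 179, 179, 179, 179, 178, 179, 179, 179, 179, 179, 179, 178, 178, 179, 178, 179, 179, 178, 178, 178, 178, 178]
bar [0.66314767 0.02424077 0.069     ] [ 0.67477304 -0.07257899  0.069     ] [ 0.66896035 -0.02416911  0.069     ]
face [array([0.70694879, 0.08533274, 0.086     ]), array([ 0.72954721, -0.12175633,  0.086     ])]
bar-face 0.04964627458127522
bar-face w1 0.05524181488270487
```

View pics/z24.png

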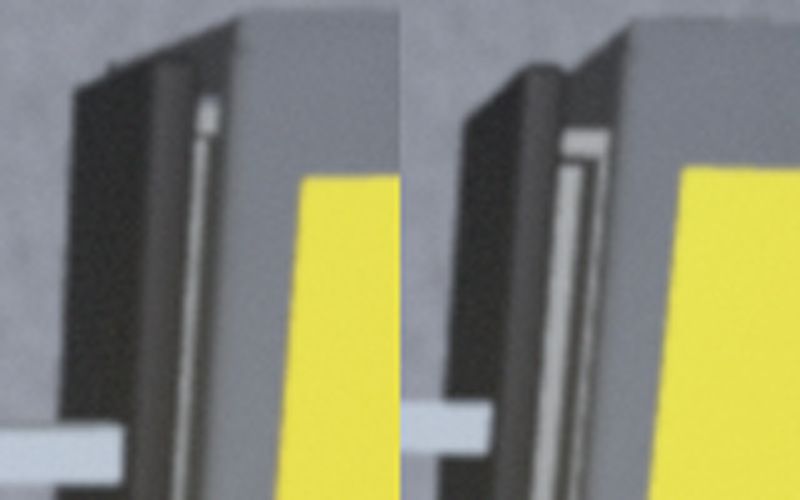

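```bash
python3 - <<'E'
from h import *
plan([0.630,-0.026,0.033],7,1)
E
```

```text
t 60.85 pos [ 0.6467 -0.0241  0.1825] F [-0.1  0.6  0.6] gw -0.0 d [ -16.7   -1.9 -149.5] rv [ 0.5 -0.3 -0.7] need rows 2.5
[[-18.0, -1.0, 149.0, 1.0, -0.0, -1.0, -1.0]]
```

Request:
{"method": "apply_moves", "body": {"increments": [[-10,0,0,0.5,0,0,1],[-8,0,15,0,0,0,1],[0,0,30,0,0,0,1],[0,0,35,0,0,0,1],[0,0,35,0,0,0,1],[0,0,25,0,0,0,1],[0,0,6,0,0,0,1],[0,0,0,0,0,0,1]]}}

```text
t: 61.85
eef_pos: [0.6172, -0.0269, 0.0223]
tool_rot: [-0.001, 0.998, 0.056, -0.005]
contact_force: [0.1, 0.8, 0.7]
gripper_width: -0.006
```

Request:
{"method": "apply_moves", "body": {"increments": [[5,0,0,0,0,0,1],[5,0,0,0,0,0,1],[5,0,0,0,0,0,1],[5,0,0,0,0,0,1],[6,0,0,0,0,0,1],[6,0,0,0,0,0,1],[6,0,0,0,0,0,1],[6,0,0,0,0,0,1]]}}

```text
t: 62.85
eef_pos: [0.6484, -0.0239, 0.025]
tool_rot: [0.003, 0.998, 0.055, -0.02]
contact_force: [-23.6, -4.0, 23.6]
gripper_width: -0.002
```

Request:
{"method": "apply_moves", "body": {"increments": [[-5,0,0,0,2,0,1],[-20,0,0,0,0,0,1],[-20,0,-20,0,0,0,1],[0,0,-50,0,0,0,0.5],[-10,0,-50,0,0,0,0],[-20,30,-45,0,0,0,-0.4],[-20,40,-20,0,0,0,-0.4],[-20,40,0,0,0,0,-0.4]]}}

```text
t: 63.85
eef_pos: [0.5472, -0.1431, 0.2179]
tool_rot: [0.002, 0.998, 0.06, -0.002]
contact_force: [0.4, -0.6, -0.1]
gripper_width: 0.702
```

```bash
python3 - <<'E'
from h import *
plan([0.485,-0.33,0.23],7,8)
E
```

```text
t 63.85 pos [ 0.5472 -0.1431  0.2179] F [ 0.4 -0.6 -0.1] gw 0.702 d [ -62.2 -186.9   12.1] rv [ 0.2  0.3 -0.1] need rows 3.3
[[-11.0, 22.0, -1.0, 0.0, 0.0, -0.0, -1.0], [-11.0, 22.0, -1.0, 0.0, 0.0, -0.0, -1.0], [-11.0, 22.0, -1.0, 0.0, 0.0, -0.0, -1.0], [-11.0, 22.0, -1.0, 0.0, 0.0, -0.0, -1.0], [-11.0, 22.0, -1.0, 0.0, 0.0, -0.0, -1.0], [-11.0, 22.0, -1.0, 0.0, 0.0, -0.0, -1.0], [-11.0, 22.0, -1.0, 0.0, 0.0, -0.0, -1.0], [-11.0, 22.0, -2.0, 0.0, 0.0, -0.0, -1.0]]
```

Request:
{"method": "apply_moves", "body": {"increments": [[-13,26,-1,0,0,0,-0.4],[-15,30,-1,0,0,0,-0.4],[-16,32,-1,0,0,0,-0.4],[-16,32,-2,0,0,0,-0.4],[-14,28,-2,0,0,0,-0.4],[-9,18,-2,0,0,0,-0.4],[-4,8,-1,0,0,0,-0.4],[0,0,0,0,0,0,-0.4]]}}

```text
t: 64.85
eef_pos: [0.479, -0.3361, 0.2309]
tool_rot: [0.003, 0.998, 0.058, -0.002]
contact_force: [-0.5, 0.3, -0.0]
gripper_width: 0.7
```

```bash
python3 - <<'E'
from h import *
shot('wrist','w21');shot('side','side21')
plan([0.489,-0.2868,0.14],7,1)
a=cv2.resize(cv2.imread('pics/side21.png')[160:250,120:255],(780,520),interpolation=cv2.INTER_CUBIC);cv2.imwrite('pics/z25.png',a)
E
```

```text
t 64.95 pos [ 0.4795 -0.335   0.2309] F [0.3 0.6 0.6] gw 0.699 d [  9.5  48.2 -90.9] rv [ 0.3  0.2 -0.3] need rows 1.7
[[15.0, -47.0, 91.0, 0.0, 0.0, -0.0, -1.0]]
```

View pics/w21.png

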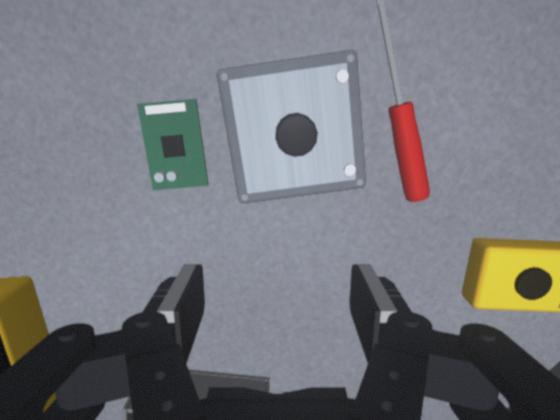

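View pics/z25.png

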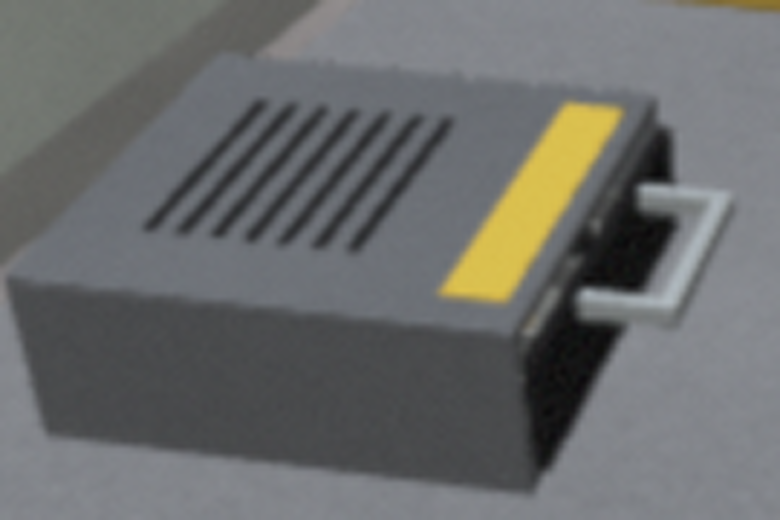

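Drawer is flush. Knob at (297,134) in the wrist view.

```bash
python3 - <<'E'
from m import *
im,K,E=load('w21'); s=im[95:175,255:340]; m=(s.max(2)<80).astype(np.uint8)
n,l,st,c=cv2.connectedComponentsWithStats(m); i=1+np.argmax(st[1:,4]); print(st[i],c[i]+[255,95]); p=ray(K,E,*(c[i]+[255,95]),.096); print(p)
plan([p[0],p[1],0.13],7,1)
E
```

```text
[ 22  19  39  41 862] [296.44199536 138.45591647]
[ 0.49010989 -0.2916351   0.096     ]
t 64.95 pos [ 0.4795 -0.335   0.2309] F [0.3 0.6 0.6] gw 0.699 d [  10.6   43.3 -100.9] rv [ 0.3  0.2 -0.3] need rows 1.8
[[16.0, -42.0, 101.0, 0.0, 0.0, -0.0, -1.0]]
```

Request:
{"method": "apply_moves", "body": {"increments": [[7,-16,5,0,0,0,-0.4],[5,-18,15,0,0,0,-0.4],[3,-12,25,0,0,0,-0.4],[0,0,30,0,0,0,-0.4],[0,0,15,0,0,0,-0.4],[0,0,3,0,0,0,-0.4],[0,0,0,0,0,0,-0.4],[0,0,0,0,0,0,-0.4]]}}

```text
t: 65.95
eef_pos: [0.4947, -0.274, 0.1366]
tool_rot: [0.001, 0.998, 0.065, 0.001]
contact_force: [-0.1, -0.0, 0.4]
gripper_width: 0.697
```

```bash
python3 - <<'E'
from m import *
plan([.4895,-.2872,0.058],7,1)
E
```

```text
t 65.95 pos [ 0.4947 -0.274   0.1366] F [-0.1 -0.   0.4] gw 0.697 d [ -5.2 -13.2 -78.6] rv [ 0.2 -0.1  0.5] need rows 1.3
[[-7.0, 12.0, 79.0, 0.0, -0.0, 1.0, -1.0]]
```

Request:
{"method": "apply_moves", "body": {"increments": [[-4,7,0,0,0,0,-0.4],[-3,5,5,0,0,0,-0.4],[0,0,10,0,0,0,-0.4],[0,0,10,0,0,0,-0.4],[0,0,1,0,0,0,-0.4],[0,0,0,0,0,0,-0.4],[0,0,0,0,0,0,-0.4],[0,0,0,0,0,0,-0.4]]}}

```text
t: 66.95
eef_pos: [0.4894, -0.2887, 0.1098]
tool_rot: [0.002, 0.998, 0.065, 0.002]
contact_force: [-1.4, -0.4, 0.2]
gripper_width: 0.704
```

```bash
python3 - <<'E'
from m import *
plan([.4895,-.2872,0.060],7,1)
shot('side','side22');cv2.imwrite('pics/z26.png',cv2.resize(cv2.imread('pics/side22.png')[110:200,280:370],None,fx=6,fy=6))
E
```

```text
t 66.95 pos [ 0.4894 -0.2887  0.1098] F [-1.4 -0.4  0.2] gw 0.704 d [  0.1   1.5 -49.8] rv [ 0.2 -0.2  0.4] need rows 0.8
[[0.0, -2.0, 50.0, 0.0, -0.0, 0.0, -1.0]]
```

View pics/z26.png

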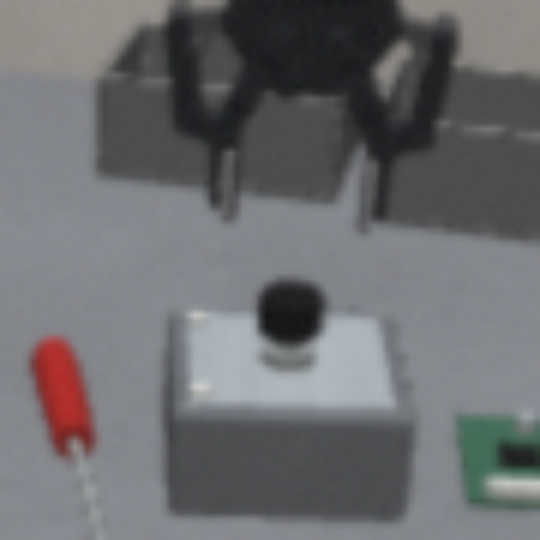

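Request:
{"method": "apply_moves", "body": {"increments": [[0,-1,5,0,0,0,-0.4],[0,-1,15,0,0,0,-0.4],[0,0,18,0,0,0,-0.4],[0,0,9,0,0,0,-0.4],[0,0,1,0,0,0,-0.4],[0,0,0,0,0,0,-0.4],[0,0,0,0,0,0,0.7],[0,0,0,0,0,0,0.7]], "grip_force": 60}}

```text
t: 68.0
eef_pos: [0.4883, -0.2867, 0.0584]
tool_rot: [0.002, 0.998, 0.065, 0.0]
contact_force: [-2.8, -0.4, 2.9]
gripper_width: 0.375
```

Request:
{"method": "apply_moves", "body": {"increments": [[0,0,0,0,0,0,0.7],[0,0,0,0,0,0,0.7],[0,0,-3,0,0,0,0.7],[0,0,-3,0,0,0,0.7],[0,0,-3,0,0,0,0.7],[0,0,-3,0,0,0,0.7],[0,0,-3,0,0,0,0.7],[0,0,-3,0,0,0,0.7]]}}

```text
t: 69.0
eef_pos: [0.4878, -0.2865, 0.073]
tool_rot: [0.001, 0.998, 0.065, 0.001]
contact_force: [16.4, -7.0, -48.3]
gripper_width: 0.371
```

Request:
{"method": "apply_moves", "body": {"increments": [[0,0,0,0,0,0,0.7],[0,0,0,0,0,0,0.7],[0,0,0,0,0,0,0.7],[0,0,0,0,0,0,-0.4],[0,0,0,0,0,0,-0.4],[0,0,0,0,0,0,-0.4],[0,0,0,0,0,0,-0.4],[0,0,-10,0,0,0,-0.4]]}}

```text
t: 70.0
eef_pos: [0.4885, -0.2866, 0.0846]
tool_rot: [0.001, 0.998, 0.065, 0.002]
contact_force: [0.3, 0.4, 1.0]
gripper_width: 0.699
```

Request:
{"method": "apply_moves", "body": {"increments": [[0,0,-25,0,0,0,-0.4],[0,0,-30,0,0,0,-0.4],[0,0,-15,0,0,0,-0.4],[0,0,0,0,0,0,1],[0,0,0,0,0,0,1],[0,0,0,0,0,0,1],[0,0,0,0,0,0,1],[0,0,0,0,0,0,1]]}}

```text
t: 71.0
eef_pos: [0.4871, -0.2859, 0.156]
tool_rot: [0.0, 0.998, 0.065, 0.001]
contact_force: [-0.3, -0.5, -0.2]
gripper_width: -0.002
```

```bash
python3 - <<'E'
from m import *
plan([.4892,-.287,0.10],7,1)
shot('side','side23');shot('scene','scene23')
a=cv2.imread('pics/side23.png')[120:200,295:365];b=cv2.imread('pics/scene23.png')[145:225,165:235]
cv2.imwrite('pics/z27.png',cv2.resize(np.hstack([a,b]),None,fx=5.5,fy=5.5))
E
```

```text
t 71.0 pos [ 0.4871 -0.2859  0.156 ] F [-0.3 -0.5 -0.2] gw -0.002 d [  2.1  -1.1 -56. ] rv [ 0.  -0.1  0.5] need rows 0.9
[[2.0, 1.0, 56.0, 0.0, -0.0, 0.0, -1.0]]
```

View pics/z27.png

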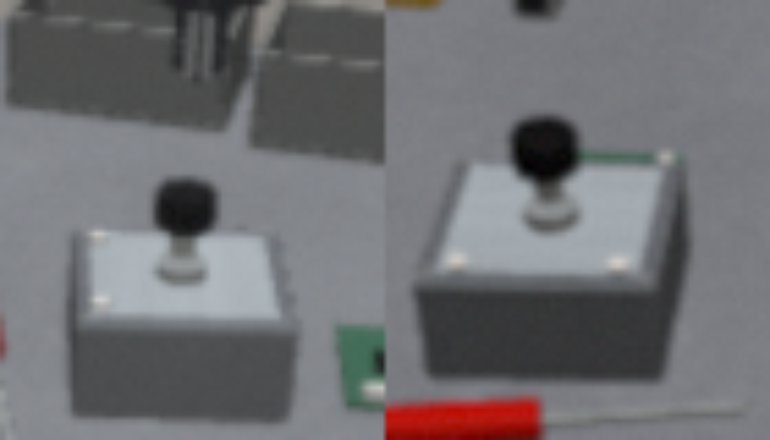

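Request:
{"method": "apply_moves", "body": {"increments": [[1,1,0,0,0,0,1],[1,0,0,0,0,0,1],[0,0,0,0,0,0,1],[0,0,0,0,0,0,1],[0,0,0,0,0,0,1],[0,0,0,0,0,0,1],[0,0,0,0,0,0,1],[0,0,0,0,0,0,1]]}}

```text
t: 72.1
eef_pos: [0.4896, -0.2867, 0.1562]
tool_rot: [0.0, 0.998, 0.065, 0.001]
contact_force: [-0.1, 0.2, -0.4]
gripper_width: -0.003
```

Request:
{"method": "apply_moves", "body": {"increments": [[0,0,0,0,0,0,1],[0,0,0,0,0,0,1],[0,0,0,0,0,0,1],[0,0,0,0,0,0,1],[0,0,0,0,0,0,1],[0,0,0,0,0,0,1],[0,0,0,0,0,0,1],[0,0,0,0,0,0,1]]}}

```text
t: 73.1
eef_pos: [0.4895, -0.2867, 0.1562]
tool_rot: [0.0, 0.998, 0.065, 0.001]
contact_force: [0.3, -0.2, -0.1]
gripper_width: -0.001
```

Request:
{"method": "apply_moves", "body": {"increments": [[0,0,0,0,0,0,1],[0,0,0,0,0,0,1],[0,0,10,0,0,0,1],[0,0,15,0,0,0,1],[0,0,15,0,0,0,1],[0,0,8,0,0,0,1],[0,0,0,0,0,0,1],[0,0,0,0,0,0,1]]}}

```text
t: 74.1
eef_pos: [0.4888, -0.2863, 0.1035]
tool_rot: [-0.0, 0.998, 0.065, -0.0]
contact_force: [0.1, -0.1, 0.1]
gripper_width: -0.005
```

```bash
python3 - <<'E'
from m import *
plan([.4892,-.287,0.080],7,1)
E
```

```text
t 74.1 pos [ 0.4888 -0.2863  0.1035] F [ 0.1 -0.1  0.1] gw -0.005 d [  0.4  -0.7 -23.5] rv [-0.1  0.   0.5] need rows 0.4
[[0.0, 1.0, 23.0, -0.0, 0.0, 0.0, -1.0]]
```

Request:
{"method": "apply_moves", "body": {"increments": [[0,0,4,0,0,0,1],[0,0,4,0,0,0,1],[0,0,4,0,0,0,1],[0,0,3,0,0,0,1],[0,0,3,0,0,0,1],[0,0,3,0,0,0,1],[0,0,3,0,0,0,1],[0,0,3,0,0,0,1]]}}

```text
t: 75.1
eef_pos: [0.4896, -0.2867, 0.0767]
tool_rot: [0.0, 0.998, 0.065, 0.001]
contact_force: [-1.9, 0.8, 3.8]
gripper_width: -0.002
```

Request:
{"method": "apply_moves", "body": {"increments": [[0,0,2,0,0,0,1],[0,0,2,0,0,0,1],[0,0,2,0,0,0,1],[0,0,2,0,0,0,1],[0,0,2,0,0,0,1],[0,0,2,0,0,0,1],[0,0,2,0,0,0,1],[0,0,2,0,0,0,1]]}}

```text
t: 76.1
eef_pos: [0.4898, -0.287, 0.0759]
tool_rot: [0.005, 0.998, 0.064, -0.002]
contact_force: [-9.2, 3.8, 23.4]
gripper_width: 0.001
```

Stalled at 24 N: fully in. Retreat straight up and check everything.

Request:
{"method": "apply_moves", "body": {"increments": [[0,0,-5,0,0,0,1],[0,0,-20,0,0,0,1],[0,0,-40,0,0,0,1],[0,0,-50,0,0,0,1],[0,0,-40,0,0,0,1],[0,0,-10,0,0,0,1],[0,0,0,0,0,0,1],[0,0,0,0,0,0,1]]}}

```text
t: 77.1
eef_pos: [0.4903, -0.2848, 0.248]
tool_rot: [0.005, 0.998, 0.065, -0.001]
contact_force: [-0.2, 0.1, -1.9]
gripper_width: 0.003
```

```bash
python3 - <<'E'
from m import *
shot('side','side24');shot('scene','scene24')
def sz(f): return cv2.imread('pics/'+f+'.png')
cv2.imwrite('pics/z28.png',cv2.resize(sz('side24')[130:390,120:390],None,fx=2.9,fy=2.3))
a=[cv2.resize(sz(f)[150:205,295:355],(400,370)) for f in('side0','side24')]
b=[cv2.resize(sz(f)[160:260,115:265],(400,230)) for f in('side21','side24')]
cv2.imwrite('pics/z29.png',np.vstack([np.hstack(a),np.hstack(b)]))
for f in ('side21','side24'):
    im,K,E=load(f); d=np.abs(load('side0')[0].astype(int)-im).max(2)>40; print(f)
e,r,o=pose();print(e,o['t'])
E
```

```text
side21
side24
[ 0.49023363 -0.28468335  0.24771472] 77.2
```

View pics/z28.png

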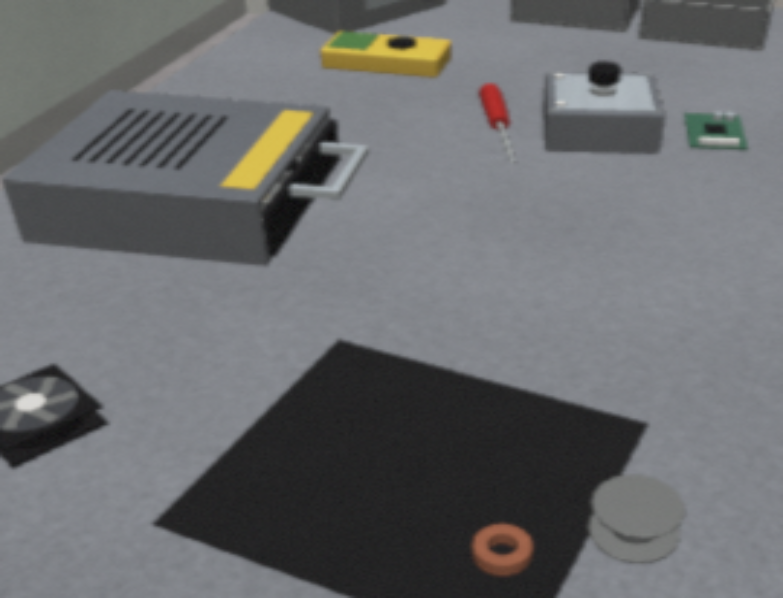

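View pics/z29.png

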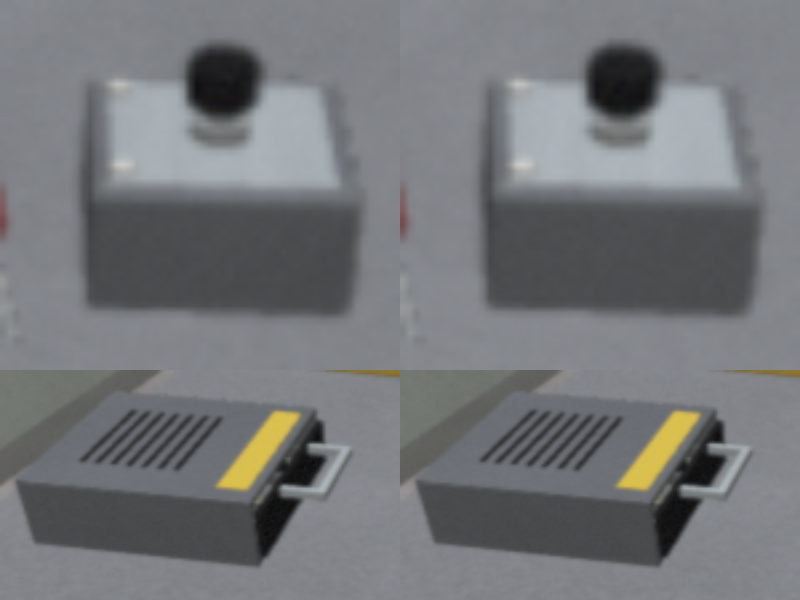

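Knob is back to its starting look, the drawer is home, the mat holds only the toroid, and nothing else moved. Handing in.

```bash
python3 -c "
from station import bot
print(bot.hand_in())"
```

```text
the job is handed in; nothing more can be done
None
```

The job is done and handed in at about 77 s, with no verdict reported.

- **Drawer and capacitors:** I pulled the drawer to its stop and set all five capacitors upright, one to a cell (three in the back row; front left and front right). Then I pushed the drawer home. It stalled at the same point twice, at 17 N and 24 N.
- **Knob:** I pulled it up about 14.5 mm to its stop and left it out about 5 s. I then pushed it back in until it stalled at about 24 N. It now looks the same as at the start.
- **Last checks:** The last pictures show the drawer flush, the mat empty but for the toroid, and the bystanders in view not visibly moved. The inside of the drawer could not be seen once it was shut.

Some things did not go cleanly:

- **First grasp:** It closed just above a capacitor, because the finger tips sit about 18 mm behind the reported tool point. I corrected this and nothing moved.
- **Drawer drift:** It crept in about 7 mm during loading. I measured the later cells again to allow for it.
- **Shifted capacitor:** The back-left one had moved about 1 cm after I placed its neighbour. It still stood flat in its cell when last seen.
- **Pull force:** The wrist briefly read about 50 N at the knob's upper stop, below the 120 N limit.

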